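# Wedge a sagging drill plate up to level

## Task

The hinged aluminium plate of the little green drilling fixture has sagged at its free edge. Take the loose wooden wedge, lay it flat on the dark packing strip in front of that edge and push it in, thin end first, square to the edge and along its middle, until the plate has come up level against its two stops and the wedge is jammed snug: finish with a push of about 12 N, never forcing it beyond 16 N. Then let go; the wedge must stay where it is and hold the plate up.

Things in the scene. Friction and masses are not known exactly. Their poses are not given: they have to be found in the camera images.
- fixture: Green steel drilling fixture fixed to the bench, about 150 mm square. Origin on the bench under its middle; x points from the plate's free front edge (x = -60 mm) to the hinge pin (x = +70 mm, z = 34 mm): the direction in which the wedge is pushed; y along the edge. Plate 120 x 110 x 12 mm; when level its underside is 28 mm above the bench. A brass plug fixed on it stands to 66 mm.
- stop_left (a point): Underside of the left one (+y) of two steel stops, on green posts up to 54 mm high at x = -40 mm, 45 to 75 mm either side of the fixture's x axis, that reach over the plate's front corners and stop it exactly when level.
- strip_front (a point): Point on the fixture's x axis at bench height (z = 0), 210 mm in front of its origin: front end of the dark steel packing strip, 76 mm wide, fixed, that runs from here 210 mm along x, under the free edge. Its top is 1 to 11 mm above the bench: the thickness differs from job to job and is not measured.
- tilt_plate (a joint): Tilt of the hinged plate in rad: 0 = level against the stops (it goes no further), -0.085 = fully sagged, as at the start; the underside of the free edge is then about 17 mm above the bench. The plate weighs about 0.5 kg and falls back if not held up.
- plate_lip (a point): Middle of the lower front edge of the plate, the edge under which the wedge goes.
- wedge_grip (a point): Loose light-wood wedge, 126 x 30 mm, about 80 g, lying on its flat underside. This point is the centre of its butt (thick end, 40 mm long, 30 wide, 29 high), 14.5 mm above the underside; grip it here across the width. x points to the thin end: the top slopes straight down over 86 mm to a 5 mm thick tip, 106 mm ahead of this point.
- wedge_tip (a point): Middle of the lower edge of the wedge's thin end; axes as the wedge's. Sliding friction of wedge, strip and plate is about 0.35. Pushing takes 2 to 6 N while the plate rises, then climbs by some 10 N within 1 mm once it is against its stops; a last push of 11 to 15 N leaves it snug, held by friction. Bearing down on the wedge adds friction and spoils the feel.

How it is judged:
By the outcome, as a careful person would: the job done as asked, in the order asked, and still so for the second after the job is handed in, with the robot touching nothing.
It also fails if it takes over 54 s, if anything falls off the work surface, if the arm or the gripper's body presses on something with over 40 N, if the wrist force passes 120 N, or if a joint passes its speed limit or range.

## Robot

A 6-joint arm with a two-finger parallel gripper is mounted at the origin on a cart in front of the work surface, level with it; the furniture and walls round the work are solid. World frame = base frame: x ahead of the robot, y to its left, z up, the work surface at z = 0. Lengths are in m, angles in rad, forces in N, time in s.
With the tool pointing down it reaches from about 0.3 to 0.775 m from the base axis. Payload 14.6 kg.
Tool frame: the origin (TCP) lies at the very end of the fingers, on their centre line; the grasp point (between the pads) lies 19 mm behind it (ctrl.hold_point_z is the z of the grasp point in the tool frame, in m); z points along the fingers, y is the direction in which the jaws open and shut (so a half turn about z gives the same grasp; the last joint's range is limited). The gripper opens to 94 mm and grips with 3 to 60 N. Pads are 16 mm wide; open, the fingers measure 119 mm over their backs; the gripper's body (75 mm by 177 mm) begins 78 mm behind the grasp point.
Start: joints at [-1.22, 0.3, 1.521, -0, 1.321, -0.067], TCP at [0.223, -0.503, 0.168] pointing down, gripper open.
Joint ranges: [-3.03, 3.03], [-0.79, 2.21], [0.23, 2.52], [-1.04, 4.18], [0, 3.07], [-2.55, 2.55]. Speed limits (rad/s): [2.22, 2.22, 2.57, 3.14, 3.14, 3.14].

## Interface

Orientations are given as [roll, pitch, yaw] about the fixed x, y, z axes, in that order (R = Rz(yaw) Ry(pitch) Rx(roll)).
In Python, from station import ctrl, cams, hand_in gives the robot as it stands.
- The arm moves only by the tool servo_tool, never from a script. Its argument "rows" is a list of rows, each a list of 7 numbers: the shift along the world's x, y, z in m, then the turn, a rotation vector about the world's x, y, z in rad, then the gripper command: -1 is shut, 1 is fully open, values between are in proportion. A call has exactly 8 rows; each row is the pose to reach, as a shift and turn from the pose measured when the call began; what a row does not reach only later rows make up. A row lasts 1/12 s, in which the tool goes at most 41.7 mm and 7.16 degrees, less where a joint would pass 70% of its speed; a pose out of reach is approached as far as the arm can. A call with a gripper value outside its range is refused whole. The fingers move at their own pace and stop on an object; "newtons" is the grip in N (left out, the last holds). Time passes only in rows, so rows that repeat a pose let the fingers close, or fill a call up. It gives the time, the measured TCP pose, the force and the opening at its end, in the units of the state.
- ctrl.get_obs(): the state, without advancing time (a new reading comes with each control period).
- cams.camera(name): name is "scene" or "top" or "wrist"; returns a dict with "image" (400x640x3 uint8, red, green, blue), "depth" (400x640 float32, m along the optical axis (not along the pixel's ray), 0 where there is no reading), "fx", "fy", "cx", "cy" (pixels), "dist_coeffs" ([k1, k2, p1, p2, k3] as OpenCV has them; the pictures are not rectified), "rvec" (rotation vector, rad) and "tvec" (3), from world to camera coordinates, as OpenCV has them; the wrist camera has in their place "hand_eye" (4x4, takes a point from camera to tool coordinates, whose origin is the TCP and whose axes are the flange's). Camera axes: x right, y down, z forward; pixel columns grow to the right and rows downward; lengths in m; the calibration is good to about 2 mm. A picture is of the moment at which its call begins: read the wrist's pose just before it.
- hand_in(): hands the job in, once; it reports no verdict.
Trained networks look in a picture, given as the dict that the camera call returned (one of the last four; its "shot" number tells which), for a name from the list of things; names that differ only in an ending like _2 or _b are one class to them, and where a whole thing is asked for, a point or a joint stands for the part that bears it (a point fixed in the world has none). Each returns a list of dicts, best first, with "p" (0 to 1); they miss things now and then, are a little off and sometimes report something else, mostly with a low value. They report only what shows in the picture. A call takes as long as a camera call.
- cams.spot_in(picture, name): "box" ([left, top, right, bottom] as shares, 0 to 1, of the picture: columns of its width, rows of its height, round what is visible of it).
- cams.place_of(picture, name): "at" ([column, row] as shares, 0 to 1, of the picture: columns of its width, rows of its height: a listed point, or the origin of a listed thing).
The state is a dict: "time_s": time; "qpos": joint angles; "joint_vel": joint speeds; "tau": joint torques, N m; "ee_pos": TCP position; "eef_rot": TCP orientation; "force": force on the tool from outside, world axes, zero at the start; "moment": the same for the moment, N m; "grip_width": finger opening in m.
Only numpy, scipy, OpenCV 4.12 (cv2) and the standard library are available. Lean on these libraries where they do the work, as an engineer would, in place of code of your own. Each camera call takes 0.05 s, during which the arm holds its last target.

## Working session

There is one attempt and no reset: what is moved stays moved. The work goes in short steps, Python scripts to look and compute and a tool call to move; the robot and the scene stay as the last step left them, time stands still between calls to the robot, and variables do not carry over. Pictures are saved under pics/ and viewed, and the job is handed in when it is done.

Besides the shell and the picture viewer there is one more tool, called as name(argument=value, ...) on one line, values as JSON. servo_tool: Moves the arm, as the interface text tells. Its arguments: {"type":"object","properties":{"rows":{"type":"array"},"newtons":{"type":"number"}},"required":["rows"]}

```bash
ls; mkdir -p pics
python3 - <<'E'
from station import ctrl,cams
import cv2,pickle
print(ctrl.get_obs(), ctrl.hold_point_z)
for n in ["scene","top"]:
    p=cams.camera(n)
    cv2.imwrite(f"pics/{n}0.png",p["image"][:,:,::-1])
    pickle.dump(p,open(f"{n}0.pkl","wb"))
    for t in ["fixture","stop_left","strip_front","plate_lip","wedge_grip","wedge_tip"]:
        try: print(n,t,cams.place_of(p,t)[:2])
        except Exception as e: print(n,t,e)
    print({k:v for k,v in p.items() if k not in("image","depth")})
E
```

```text
pics
{'time_s': 0.0, 'qpos': array([-1.21958359e+00,  3.00467426e-01,  1.52154789e+00, -2.82395677e-05,
        1.32071065e+00, -6.65995191e-02]), 'joint_vel': array([-5.86155584e-04,  1.06352888e-03, -1.75205271e-04, -2.24996117e-06,
       -9.68742119e-04,  1.03886064e-03]), 'tau': array([-5.08915873e-04, -5.31813526e+01, -3.52738559e+01,  7.08053727e-02,
        2.44317355e-02, -1.04346250e-04]), 'ee_pos': array([ 0.22305716, -0.50241527,  0.16740242]), 'eef_rot': array([-3.14046004e+00, -4.81293403e-05,  4.17819235e-01]), 'force': array([-0.65111542,  0.07433347, -0.01419397]), 'moment': array([0.00614847, 0.02959977, 0.02311674]), 'grip_width': 0.09415105223685849} -0.0188
scene fixture [{'at': [0.4747, 0.5092], 'p': 0.66}]
scene stop_left []
scene strip_front []
scene plate_lip [{'at': [0.44, 0.4998], 'p': 0.83}]
scene wedge_grip [{'at': [0.5114, 0.6572], 'p': 0.57}]
scene wedge_tip [{'at': [0.5847, 0.6315], 'p': 0.78}]
{'fx': 375.6991600217451, 'fy': 375.6991600217451, 'cx': 312.9143615839737, 'cy': 201.9983059694274, 'dist_coeffs': array([-0.00786727,  0.        ,  0.        ,  0.        ,  0.        ]), 'rvec': array([ 1.88049947, -0.81106159,  0.4860164 ]), 'tvec': array([-0.46122301,  0.18920086,  0.61589042]), 'shot': 1}
top fixture [{'at': [0.4405, 0.4792], 'p': 0.84}, {'at': [0.6228, 0.6917], 'p': 0.39}]
top stop_left [{'at': [0.3891, 0.4945], 'p': 0.6}]
top strip_front [{'at': [0.6422, 0.5675], 'p': 0.41}]
top plate_lip [{'at': [0.4239, 0.5433], 'p': 0.87}, {'at': [0.438, 0.47], 'p': 0.34}]
top wedge_grip [{'at': [0.6239, 0.6917], 'p': 0.94}]
top wedge_tip [{'at': [0.6452, 0.5687], 'p': 0.58}]
{'fx': 487.987725055549, 'fy': 487.987725055549, 'cx': 326.3704836485223, 'cy': 207.25862964343006, 'dist_coeffs': array([-0.04626706,  0.        ,  0.        ,  0.        ,  0.        ]), 'rvec': array([ 2.1682374 , -2.15154346,  0.18541842]), 'tvec': array([-0.12195444,  0.56918367,  0.93729807]), 'shot': 2}
```

View pics/scene0.png

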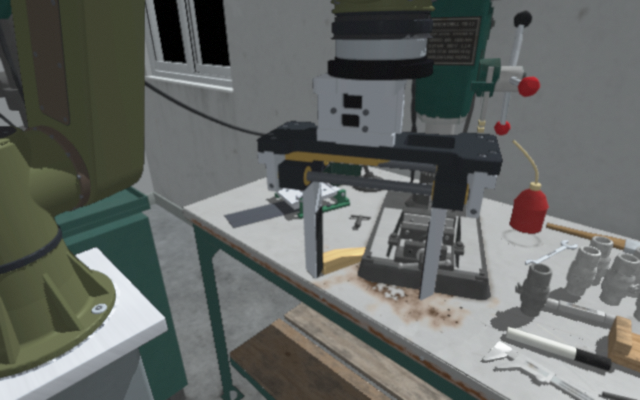

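View pics/top0.png

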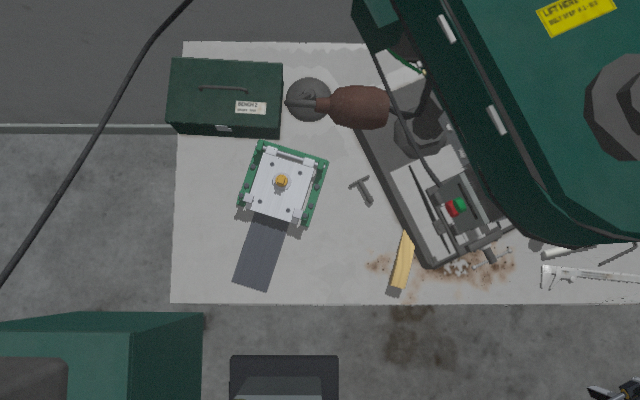

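```bash
cat > h.py <<'E'
import numpy as np,cv2,pickle
from scipy.spatial.transform import Rotation as Ro
def K(p): return np.array([[p["fx"],0,p["cx"]],[0,p["fy"],p["cy"]],[0,0,1]])
def ext(p):
    if "T" in p: return p["T"]   # camera->world
    R=cv2.Rodrigues(p["rvec"])[0]; T=np.eye(4);T[:3,:3]=R.T;T[:3,3]=-R.T@p["tvec"];return T
def ray(p,u,v):
    d=cv2.undistortPoints(np.array([[[u,v]]],float),K(p),p["dist_coeffs"])[0,0]
    T=ext(p); return T[:3,3],T[:3,:3]@np.array([d[0],d[1],1])
def atz(p,u,v,z):
    o,d=ray(p,u,v); return o+d*(z-o[2])/d[2]
def dep(p,u,v):
    o,d=ray(p,u,v); return o+d*p["depth"][int(round(v)),int(round(u))]
def proj(p,X):
    T=np.linalg.inv(ext(p)); return cv2.projectPoints(np.atleast_2d(X).astype(float),cv2.Rodrigues(T[:3,:3])[0],T[:3,3],K(p),p["dist_coeffs"])[0][:,0]
def cloud(p):
    h,w=p["depth"].shape; uu,vv=np.meshgrid(np.arange(w),np.arange(h))
    d=cv2.undistortPoints(np.stack([uu,vv],-1).reshape(-1,1,2).astype(float),K(p),p["dist_coeffs"])[:,0]
    c=np.c_[d,np.ones(len(d))]*p["depth"].reshape(-1,1); T=ext(p)
    return (c@T[:3,:3].T+T[:3,3]).reshape(h,w,3)
E
python3 - <<'E'
from h import *
np.set_printoptions(precision=4,suppress=True)
p=pickle.load(open("top0.pkl","rb"))
for n,u,v in [("brass",282,182),("fix",281.9,191.7),("lip",271.3,217.3),("stopL",249,197.8),("butt",399.3,276.7),("tip",408,231),("tip2",402,231),("tip3",414,232),("b1",391,294),("b2",404,297),("sf1",233,283),("sf2",266,292),("strip",258,250),("bench",330,250),("bench",230,250),("base",430,262),("base",415,230)]:
    print(n,dep(p,u,v))
im=cv2.resize(p["image"][130:310,215:475],None,fx=3,fy=3,interpolation=cv2.INTER_CUBIC)
cv2.imwrite("pics/topz.png",im[:,:,::-1])
E
```

```text
brass [ 0.6177 -0.0287  0.0581]
fix [ 0.603  -0.0271  0.0307]
lip [ 0.5536 -0.0043  0.003 ]
stopL [0.587  0.0372 0.0474]
butt [ 0.4327 -0.2657  0.0263]
tip [ 0.5261 -0.2868  0.0163]
tip2 [ 0.5278 -0.2777 -0.0016]
tip3 [ 0.5223 -0.2953  0.0354]
b1 [ 0.3974 -0.2528 -0.0008]
b2 [ 0.3914 -0.2794  0.0008]
sf1 [ 0.4179  0.0716 -0.0012]
sf2 [0.4003 0.0033 0.0029]
strip [0.4855 0.0215 0.0043]
bench [ 0.4869 -0.1267  0.0003]
bench [ 0.4854  0.0802 -0.0036]
base [ 0.4621 -0.326   0.0376]
base [ 0.5266 -0.2977  0.0339]
```

View pics/topz.png

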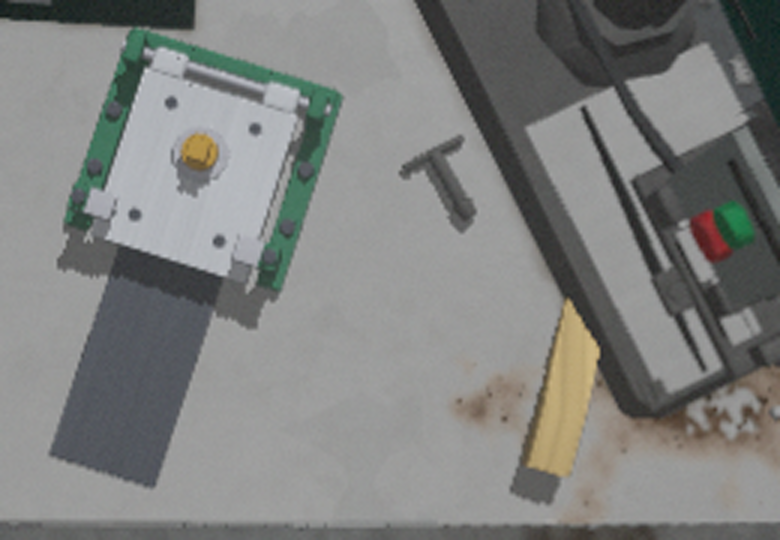

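Run:
```python
from h import *
np.set_printoptions(precision=4,suppress=True)
p=pickle.load(open("top0.pkl","rb"))
C=cloud(p); im=p["image"].astype(int)
hsv=cv2.cvtColor(p["image"],cv2.COLOR_RGB2HSV)
# bench bias
for (a,b) in [((300,330),(220,280)),((190,225),(200,280)),((310,340),(110,135))]:
    print("bench z",np.median(C[b[0]:b[1],a[0]:a[1],2]),C[b[0]:b[1],a[0]:a[1],2].std())
m=np.zeros(im.shape[:2],bool); m[220:305,380:425]=True
w=m&(hsv[...,0]>12)&(hsv[...,0]<32)&(hsv[...,1]>60)&(im.sum(2)>330)
print("wedge n",w.sum())
P=C[w]; 
# fit direction from mask contour on z plane
def lineuv(a,b,z): A=atz(p,*a,z);B=atz(p,*b,z);return A,B
o=lambda x,y:(215+x/3-0.33,130+y/3-0.33)
tl=atz(p,*o(526,466),.029);tr=atz(p,*o(571,477),.029)
print("butt top corners",tl,tr,np.linalg.norm(tl-tr))
el=atz(p,*o(568,300),.005);er=atz(p,*o(599,350),.014)
d=el-tl;print("left edge",el,"len",np.linalg.norm(d[:2]),"yaw",np.arctan2(d[1],d[0]))
n=tr-tl;print("yaw from butt",np.arctan2(n[0],-n[1]))
# strip corners
for z in (.003,.006):
    a=atz(p,*o(50,456),z);b=atz(p,*o(155,488),z);c=atz(p,*o(112,260),z);e=atz(p,*o(214,310),z)
    print(z,a,b,np.linalg.norm(a-b),"front mid",(a+b)/2,"yaws",[np.arctan2(*(x[1::-1])) for x in (c-a,e-b)],np.arctan2((b-a)[0],-(b-a)[1]))
sm=np.zeros(im.shape[:2],bool)
poly=np.array([o(60,450),o(150,480),o(205,310),o(120,300)]).astype(np.int32)
t=np.zeros(im.shape[:2],np.uint8);cv2.fillPoly(t,[poly],1);S=C[t>0];print("strip z",np.median(S[:,2]),S[:,2].std(),len(S))
for n,xy,z in [("pinL",(148,55),.034),("pinR",(327,108),.034),("brass",(200,140),.066),("lipL",(105,238),.025),("lipR",(232,274),.025)]:
    print(n,atz(p,*o(*xy),z))
```

```text
bench z -0.00036142507704761684 0.08577602755905843
bench z -0.0003768666878045668 0.06884786094540381
bench z 0.0013515168435708214 0.129960212654338
wedge n 756
butt top corners [ 0.4161 -0.2462  0.029 ] [ 0.4089 -0.2764  0.029 ] 0.030971581025381906
left edge [ 0.5299 -0.2807  0.005 ] len 0.1189407239497438 yaw -0.2942102120217811
yaw from butt -0.2337726654552545
0.003 [0.4206 0.0744 0.003 ] [0.3996 0.0026 0.003 ] 0.07474700676558556 front mid [0.4101 0.0385 0.003 ] yaws [np.float64(-0.27896201713398733), np.float64(-0.30289359599747206)] -0.2843242372292152
0.006 [0.4206 0.0739 0.006 ] [0.3997 0.0023 0.006 ] 0.07452476830719851 front mid [0.4102 0.0381 0.006 ] yaws [np.float64(-0.27896201713398733), np.float64(-0.30289359599747206)] -0.284324237229216
strip z 0.0014920403093594548 0.0478479790166244 1783
pinL [0.6932 0.0113 0.034 ]
pinR [ 0.6575 -0.1118  0.034 ]
brass [ 0.6275 -0.0277  0.066 ]
lipL [0.5675 0.0382 0.025 ]
lipR [ 0.5437 -0.0483  0.025 ]
```

Run:
```python
from h import *
p=pickle.load(open("top0.pkl","rb"));C=cloud(p)
for x in np.arange(.3,.75,.05):
    r=[]
    for y in np.arange(.1,-.75,-.05):
        m=(abs(C[...,0]-x)<.025)&(abs(C[...,1]-y)<.025)
        r.append("%5.2f"%C[m][:,2].max() if m.any() else "  .  ")
    print("%.2f"%x,*r)
p=pickle.load(open("scene0.pkl","rb"));C=cloud(p)
print()
for x in np.arange(.3,.75,.05):
    r=[]
    for y in np.arange(.1,-.75,-.05):
        m=(abs(C[...,0]-x)<.025)&(abs(C[...,1]-y)<.025)
        r.append("%5.2f"%C[m][:,2].max() if m.any() else "  .  ")
    print("%.2f"%x,*r)
```

```text
0.30 -0.73 -0.73 -0.73 -0.73 -0.73 -0.73 -0.73 -0.73 -0.73 -0.73 -0.73 -0.73 -0.73  0.34 -0.73 -0.73 -0.73
0.35 -0.00 -0.73 -0.00  0.00  0.00  0.00 -0.00 -0.00 -0.01 -0.73 -0.73 -0.01 -0.00  0.00 -0.00 -0.73 -0.01
0.40  0.01  0.01  0.01  0.01  0.01  0.00  0.01  0.03  0.03  0.00  0.00  0.00  0.00  0.01  0.01  0.01  0.00
0.45  0.01  0.01  0.01  0.01  1.01  0.00  0.00  0.03  0.04  0.60  0.60  0.08  0.00  0.01  0.01  0.01  0.01
0.50  0.00  0.01  0.01  0.01  0.01  0.00  0.00  0.03  0.60  0.60  0.60  0.09  0.08  0.02  0.02  0.02  0.01
0.55  0.01  0.03  0.03  0.06  0.06  0.00  0.01  0.59  0.60  0.64  0.61  0.08  0.05  0.00   .     .     .  
0.60  0.00  0.06  0.06  0.06  0.04  0.01  0.02  0.60  0.60  0.64  0.62   .     .     .     .     .     .  
0.65  0.01  0.04  0.06  0.06  0.05  0.24  0.59  0.60  0.60  0.62  0.62   .     .     .     .     .     .  
0.70  0.10  0.10  0.10  0.25  0.26  0.28  0.60  0.60  0.60  0.60  0.60   .     .     .     .     .     .  

0.30   .     .     .     .     .     .     .     .     .     .     .     .     .    0.35  0.34   .     .  
0.35  0.00  0.00  0.00  0.00  0.00  0.00  0.00  0.00  0.00  0.00  0.00  0.00  0.00  0.00  0.00   .     .  
0.40  0.00  0.00  0.01  0.00  0.00  0.00  0.00  0.03  0.03  0.00  0.00  0.00  0.00  0.01  0.01  0.01   .  
0.45  0.00  0.01  0.01  0.00  0.00  0.00  0.00  0.03  0.04  0.05  0.07  0.08  0.00  0.01  0.02  0.01  0.01
0.50  0.00  0.01  0.00  0.00  0.00  0.00  0.00  0.02  0.05  0.10  0.45  0.09  0.09  0.00  0.02  0.02  0.03
0.55  0.00  0.03  0.03  0.06  0.05  0.00  0.00  0.04  0.05  0.44  0.45  0.45  0.36  0.35  0.09  0.00  0.04
0.60  0.00  0.03  0.04  0.04  0.04  0.01  0.02  0.05  0.33  0.10  0.37  0.45  0.35  0.00  0.02  0.02  0.04
0.65 -0.53 -0.53 -0.53  0.04  0.05  0.01  0.04  0.05  0.05 -0.54  0.45  0.39  0.36  0.00  0.09  0.09  0.09
0.70 -0.53 -0.53  0.08  0.04  0.02  0.00  0.04  0.32  0.13  0.29  0.45  0.44  0.00  0.01  0.09  0.09  0.09
```

servo_tool(rows=[[0.02,0.03,0,0,0,-0.1,0.2],[0.05,0.06,0,0,0,-0.2,0.2],[0.08,0.09,0,0,0,-0.3,0.2],[0.105,0.12,0,0,0,-0.4,0.2],[0.135,0.15,0,0,0,-0.5,0.2],[0.16,0.18,0,0,0,-0.6,0.2],[0.185,0.21,0,0,0,-0.688,0.2],[0.209,0.236,0,0,0,-0.688,0.2]], newtons=40)

```text
time_s: 1.37
ee_pos: [0.4332, -0.2647, 0.1682]
eef_rot: [3.141, -0.0, -0.276]
force: [0.4, -0.3, -0.0]
grip_width: 0.0566
```

```bash
cat >> h.py <<'E'
def wristpic(name):
    from station import ctrl,cams
    o=ctrl.get_obs(); p=dict(cams.camera("wrist"))
    T=np.eye(4);T[:3,:3]=Ro.from_euler("xyz",o["eef_rot"]).as_matrix();T[:3,3]=o["ee_pos"]
    p["T"]=T@np.array(p["hand_eye"]); pickle.dump(p,open(name+".pkl","wb"))
    cv2.imwrite(f"pics/{name}.png",p["image"][:,:,::-1]); return o,p
E
python3 - <<'E'
from h import *
np.set_printoptions(precision=4,suppress=True)
o,p=wristpic("w1"); print(o["time_s"],o["ee_pos"],o["eef_rot"],o["grip_width"],o["force"])
print(p["T"])
from station import cams
for t in ["wedge_grip","wedge_tip"]:
    for r in cams.place_of({k:v for k,v in p.items() if k!="T"},t)[:2]:
        u,v=r["at"][0]*640,r["at"][1]*400
        print(t,r,u,v,atz(p,u,v,.0145 if "grip" in t else 0))
E
```

```text
1.3667 [ 0.4332 -0.2647  0.1682] [ 3.1415 -0.0004 -0.2756] 0.05661534692022663 [ 0.4438 -0.3168 -0.0369]
[[-0.2719 -0.9252 -0.2648  0.5107]
 [-0.9623  0.2617  0.0738 -0.2872]
 [ 0.001   0.2749 -0.9615  0.3843]
 [ 0.      0.      0.      1.    ]]
wedge_grip {'at': [0.5114, 0.434], 'p': 0.88} 327.296 173.6 [ 0.4308 -0.2718  0.0145]
wedge_grip {'at': [0.1481, 0.2245], 'p': 0.65} 94.784 89.8 [ 0.6048 -0.0322  0.0145]
wedge_tip {'at': [0.5069, 0.225], 'p': 0.8} 324.416 90.0 [ 0.5308 -0.2961  0.    ]
```

View pics/w1.png

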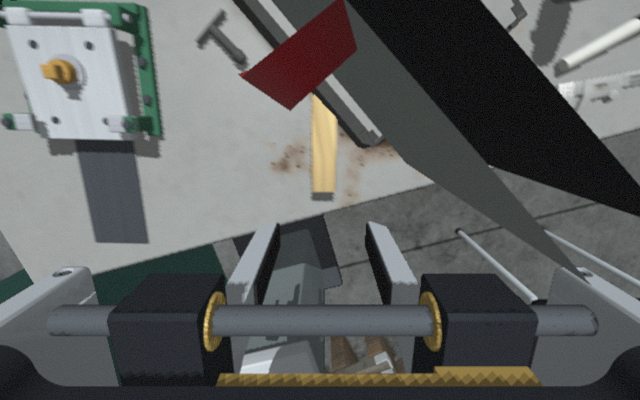

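Run:
```python
from h import *
np.set_printoptions(precision=4,suppress=True)
p=pickle.load(open("w1.pkl","rb"))
for u,v in [(300,60),(330,30),(400,150),(500,130),(450,200),(560,250)]: print(u,v,p["depth"][v,u],dep(p,u,v))
im=cv2.resize(p["image"][80:250,240:400],None,fx=4,fy=4,interpolation=cv2.INTER_CUBIC)
cv2.imwrite("pics/w1z.png",im[:560,:,::-1])
```

```text
300 60 0.0 [ 0.5107 -0.2872  0.3843]
330 30 0.0 [ 0.5107 -0.2872  0.3843]
400 150 0.05761498 [ 0.499  -0.2998  0.3266]
500 130 0.0 [ 0.5107 -0.2872  0.3843]
450 200 1.1824304 [ 0.0275 -0.6877 -0.7432]
560 250 0.0 [ 0.5107 -0.2872  0.3843]
```

View pics/w1z.png

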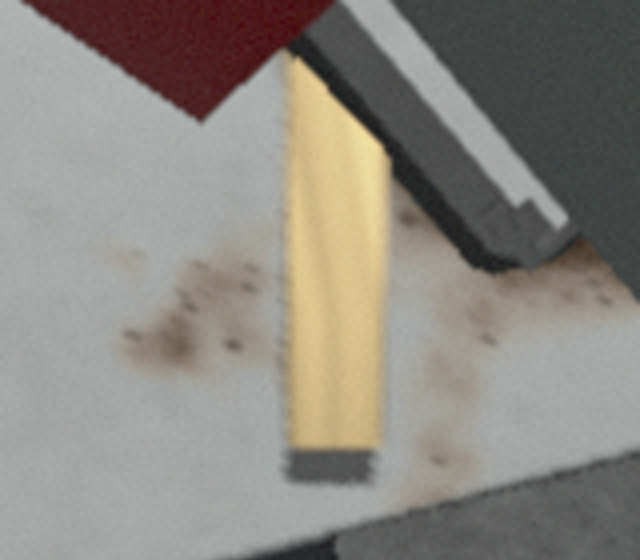

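Run:
```python
from station import ctrl,cams
import cv2,pickle
p=cams.camera("scene");q=cams.camera("top")
pickle.dump(p,open("scene1.pkl","wb"));pickle.dump(q,open("top1.pkl","wb"))
cv2.imwrite("pics/scene1.png",p["image"][:,:,::-1])
cv2.imwrite("pics/top1.png",q["image"][:,:,::-1])
```

```text
(no output)
```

View pics/scene1.png

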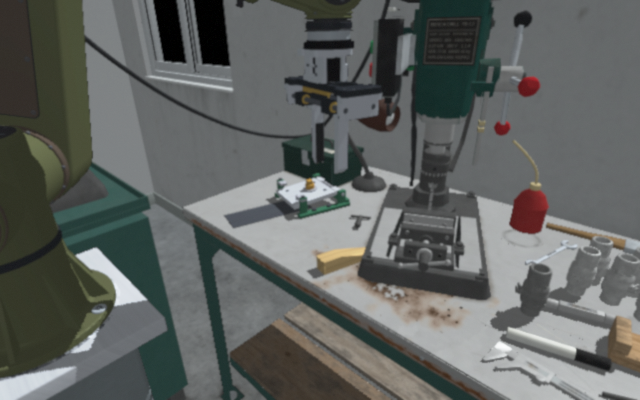

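View pics/top1.png

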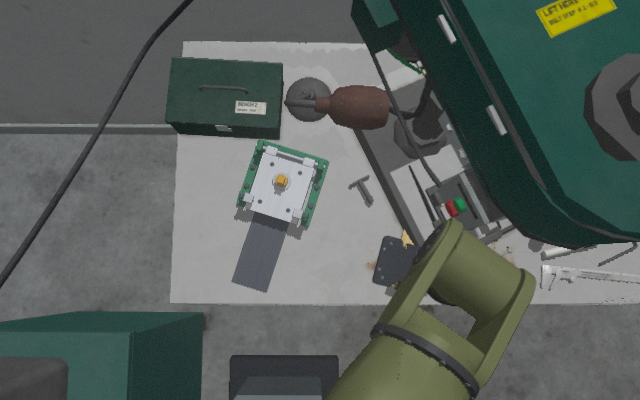

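Run:
```python
from h import *
np.set_printoptions(precision=3,suppress=True)
p=pickle.load(open("scene1.pkl","rb"))
for u,v in [(385,30),(400,30),(383,60),(400,60),(385,95),(394,96),(371,62),(372,72),(420,100),(450,115),(410,40),(377,80),(380,87),(290,85),(345,60),(350,93),(380,105)]: print(u,v,dep(p,u,v))
im=cv2.resize(p["image"][0:150,260:460],None,fx=4,fy=4,interpolation=cv2.INTER_CUBIC)
cv2.imwrite("pics/s1z.png",im[:,:,::-1])
```

```text
385 30 [ 0.501 -0.318  0.415]
400 30 [ 0.535 -0.323  0.415]
383 60 [ 0.502 -0.317  0.373]
400 60 [ 0.507 -0.344  0.374]
385 95 [ 0.504 -0.323  0.321]
394 96 [ 0.959 -0.051  0.23 ]
371 62 [0.96  0.037 0.319]
372 72 [ 0.494 -0.303  0.355]
420 100 [ 0.537 -0.367  0.313]
450 115 [ 0.541 -0.417  0.296]
410 40 [ 0.624 -0.289  0.397]
377 80 [ 0.498 -0.31   0.343]
380 87 [ 0.438 -0.358  0.344]
290 85 [ 0.419 -0.194  0.335]
345 60 [ 0.447 -0.286  0.376]
350 93 [ 0.388 -0.345  0.341]
380 105 [ 0.687 -0.189  0.261]
```

View pics/s1z.png

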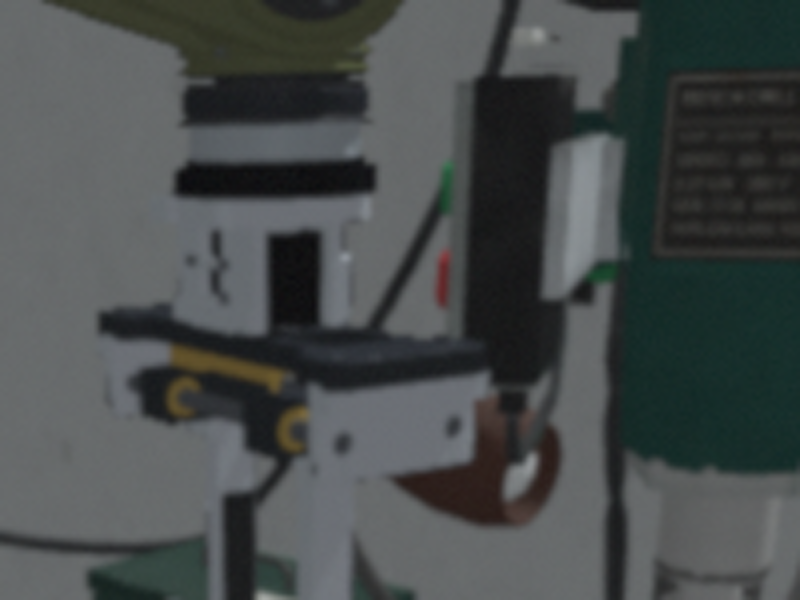

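Run:
```python
from h import *
np.set_printoptions(precision=4,suppress=True)
p=pickle.load(open("w1.pkl","rb"));o=lambda x,y:(240+x/4-.375,80+y/4-.375)
a=atz(p,*o(289,449),.029);b=atz(p,*o(381,449),.029);c=atz(p,*o(287,310),.029);d=atz(p,*o(386,310),.029);e=atz(p,*o(287,52),.005)
print(a,b,np.linalg.norm(a-b),c,d,np.linalg.norm(c-d),e)
f=(c+d)/2-(a+b)/2;print("yaw",np.arctan2(f[1],f[0]),"perp butt",np.arctan2((b-a)[0],-(b-a)[1]))
g=e-a;print("left edge yaw",np.arctan2(g[1],g[0]),np.linalg.norm(g[:2]))
y=-.27;print("grip",(a+b)/2+.02*np.array([np.cos(y),np.sin(y),0]))
# fixture from wrist
for n,u,v,z in [("sfL",97,242,.004),("sfR",148,242,.004),("lipL",49,138,.02),("lipR",129,139,.02),("brass",60,72,.066)]:
    print(n,atz(p,u,v,z))
C=cloud(p)
print("strip z",np.median(C[170:230,95:135,2]),"bench",np.median(C[170:230,165:250,2]),np.median(C[170:200,40:70,2]))
im=cv2.resize(p["image"][0:260,0:200],None,fx=2.3,fy=2.3,interpolation=cv2.INTER_CUBIC)
cv2.imwrite("pics/w1f.png",im[:,:,::-1])
```

```text
[ 0.4166 -0.2474  0.029 ] [ 0.4087 -0.2753  0.029 ] 0.028993777339878006 [ 0.459  -0.2593  0.029 ] [ 0.4508 -0.2883  0.029 ] 0.03017765879766696 [ 0.5319 -0.2798  0.005 ]
yaw -0.28459688256439125 perp butt -0.27560856234183634
left edge yaw -0.2732858662455327 0.1198015450897095
grip [ 0.4319 -0.2667  0.029 ]
sfL [0.4219 0.0694 0.004 ]
sfR [ 0.4022 -0.0002  0.004 ]
lipL [0.5681 0.0448 0.02  ]
lipR [ 0.5402 -0.0492  0.02  ]
brass [ 0.6167 -0.0419  0.066 ]
strip z 0.0007635856231438254 bench -0.0011089460708639254 -0.001112525118324298
```

servo_tool(rows=[[-0.001,-0.002,-0.03,0,0,0,0.2],[-0.001,-0.002,-0.06,0,0,0,0.2],[-0.001,-0.002,-0.09,0,0,0,0.2],[-0.001,-0.002,-0.115,0,0,0,0.2],[-0.001,-0.002,-0.14,0,0,0,0.2],[-0.001,-0.002,-0.155,0,0,0,0.2],[-0.001,-0.002,-0.162,0,0,0,0.2],[-0.001,-0.002,-0.164,0,0,0,0.2]])

```text
time_s: 2.28
ee_pos: [0.4298, -0.2696, 0.003]
eef_rot: [-3.141, 0.002, -0.271]
force: [0.1, -0.9, -0.2]
grip_width: 0.0564
```

Run:
```python
from h import *
o,p=wristpic("w2")
```

```text
(no output)
```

View pics/w2.png

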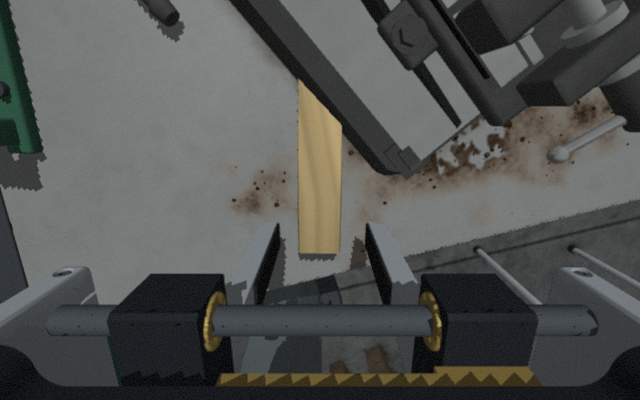

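servo_tool(rows=[[0.002,0.002,0,0,0,-0.006,0.2],[0.002,0.002,0,0,0,-0.006,0.2],[0.002,0.002,0,0,0,-0.006,-1],[0.002,0.002,0,0,0,-0.006,-1],[0.002,0.002,0,0,0,-0.006,-1],[0.002,0.002,0,0,0,-0.006,-1],[0.002,0.002,0,0,0,-0.006,-1],[0.002,0.002,0,0,0,-0.006,-1]], newtons=40)

```text
time_s: 3.0
ee_pos: [0.4323, -0.2677, 0.0037]
eef_rot: [3.142, 0.001, -0.277]
force: [0.8, -0.5, 0.2]
grip_width: 0.02
```

servo_tool(rows=[[0,0,0.01,0,0,0,-1],[0,0,0.02,0,0,0,-1],[0,0,0.035,0,0,0,-1],[0,0,0.05,0,0,0,-1],[0,0,0.065,0,0,0,-1],[0,0,0.08,0,0,0,-1],[0,0,0.08,0,0,0,-1],[0,0,0.08,0,0,0,-1]])

```text
time_s: 3.67
ee_pos: [0.4327, -0.268, 0.0847]
eef_rot: [3.141, -0.001, -0.277]
force: [0.6, -0.4, -1.1]
grip_width: 0.0009
```

Run:
```python
from h import *
o,p=wristpic("w3");print(o["grip_width"],o["force"])
from station import cams
p=cams.camera("scene");cv2.imwrite("pics/s3.png",p["image"][:,:,::-1])
```

```text
0.000868711671151118 [ 0.57802976 -0.44684645 -1.07461326]
```

View pics/w3.png

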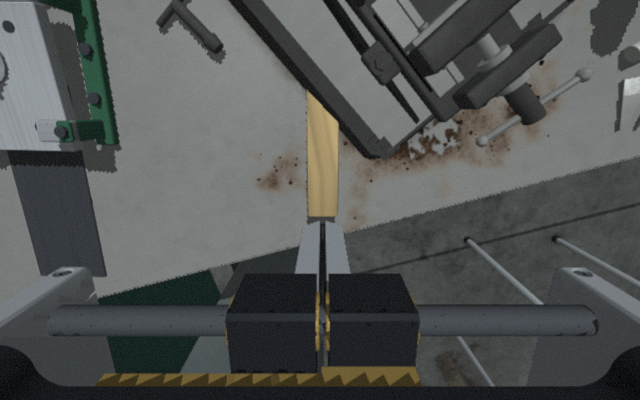

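View pics/s3.png

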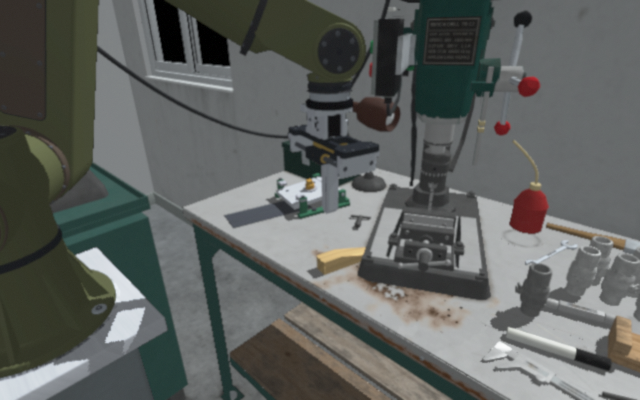

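Run:
```python
from h import *
np.set_printoptions(precision=4,suppress=True)
for n in("w2","w3"):
    p=pickle.load(open(n+".pkl","rb"))
    T=p["T"]@np.linalg.inv(np.array(p["hand_eye"]))
    print(n,T[:3,3],"tcp px",proj(p,T[:3,3]),"grasp pt px",proj(p,T[:3,3]-.019*T[:3,2]))
    for X in [(.432,-.2667,.0145),(.4127,-.2612,.029),(.4127,-.2612,0)]: print(proj(p,np.array(X)))
p=pickle.load(open("w2.pkl","rb"))
a=atz(p,299,252.5,.029);b=atz(p,340,252.5,.029);print(a,b,np.linalg.norm(a-b),(a+b)/2)
p=pickle.load(open("w3.pkl","rb"))
a=atz(p,307.5,216.5,.029);b=atz(p,338,216.5,.029);print(a,b,np.linalg.norm(a-b),(a+b)/2)
im=cv2.resize(p["image"][60:260,220:420],None,fx=3,fy=3,interpolation=cv2.INTER_CUBIC);cv2.imwrite("pics/w3z.png",im[:,:,::-1])
p=pickle.load(open("w2.pkl","rb"))
im=cv2.resize(p["image"][60:260,220:420],None,fx=3,fy=3,interpolation=cv2.INTER_CUBIC);cv2.imwrite("pics/w2z.png",im[:,:,::-1])
C=cloud(p)
for u,v in [(270,235),(260,260),(375,240),(385,260),(320,250),(320,240)]:print(u,v,C[v,u])
```

```text
w2 [ 0.4298 -0.2696  0.003 ] tcp px [[321.1467 215.1893]] grasp pt px [[321.0798 224.4334]]
[[316.5242 218.9724]]
[[316.1235 252.5354]]
[[316.8159 235.559 ]]
w3 [ 0.4327 -0.268   0.0847] tcp px [[321.151  215.1932]] grasp pt px [[321.0844 224.4376]]
[[320.2692 191.922 ]]
[[320.2155 215.5034]]
[[320.3459 206.0896]]
[ 0.416  -0.2494  0.029 ] [ 0.4081 -0.2777  0.029 ] 0.029401898735729445 [ 0.4121 -0.2635  0.029 ]
[ 0.4151 -0.2488  0.029 ] [ 0.4069 -0.2778  0.029 ] 0.030130657829217325 [ 0.411  -0.2633  0.029 ]
270 235 [ 0.4475 -0.244   0.0626]
260 260 [ 0.4472 -0.2439  0.0911]
375 240 [ 0.4307 -0.3016  0.0677]
385 260 [ 0.4321 -0.3023  0.093 ]
320 250 [ 0.4132 -0.2642  0.0276]
320 240 [ 0.4204 -0.2662  0.0268]
```

View pics/w3z.png

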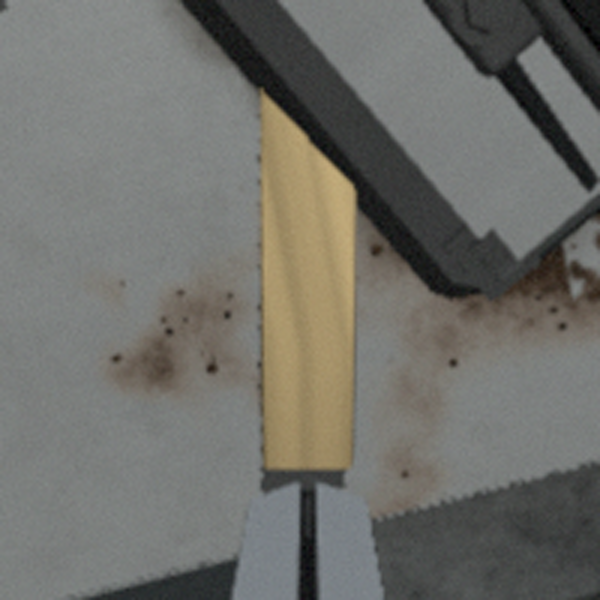

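View pics/w2z.png

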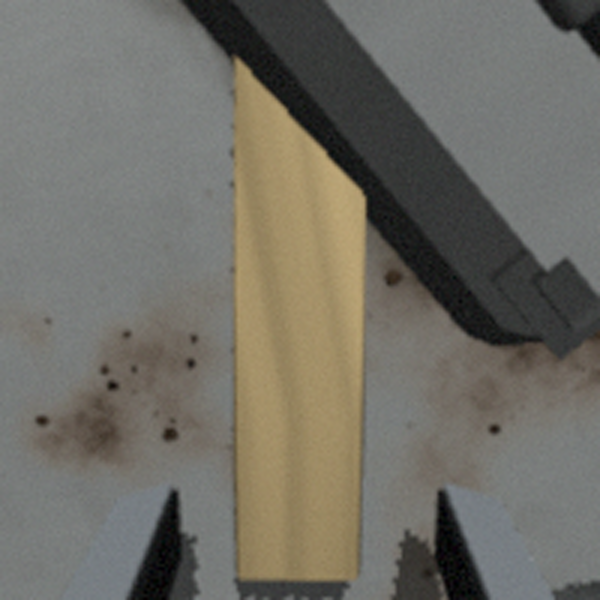

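Run:
```python
from h import *
np.set_printoptions(precision=4,suppress=True)
p=pickle.load(open("scene1.pkl","rb"));im=p["image"].copy()
print(proj(p,np.array([[.4327,-.268,.0847],[.4332,-.2647,.1682],[.432,-.2667,.0145],[.4127,-.2612,0],[.4127,-.2612,.029],[.534,-.295,0]])))
for u,v in [(322,262),(340,262),(350,253),(327,270),(330,175),(345,165)]: print(u,v,dep(p,u,v))
q=cv2.imread("pics/s3.png")
cv2.imwrite("pics/s3z.png",cv2.resize(q[150:300,270:410],None,fx=4,fy=4,interpolation=cv2.INTER_CUBIC))
```

```text
[[329.5643 229.4614]
 [328.2757 186.9251]
 [328.8609 261.3823]
 [319.9547 270.9064]
 [319.7641 258.1344]
 [372.2917 251.6132]]
322 262 [ 0.4094 -0.2699  0.0261]
340 262 [ 0.4421 -0.2859  0.0168]
350 253 [ 0.4713 -0.2864  0.0232]
327 270 [ 0.4142 -0.278   0.0095]
330 175 [ 0.7191 -0.0136  0.0421]
345 165 [ 0.4277 -0.3059  0.2198]
```

View pics/s3z.png

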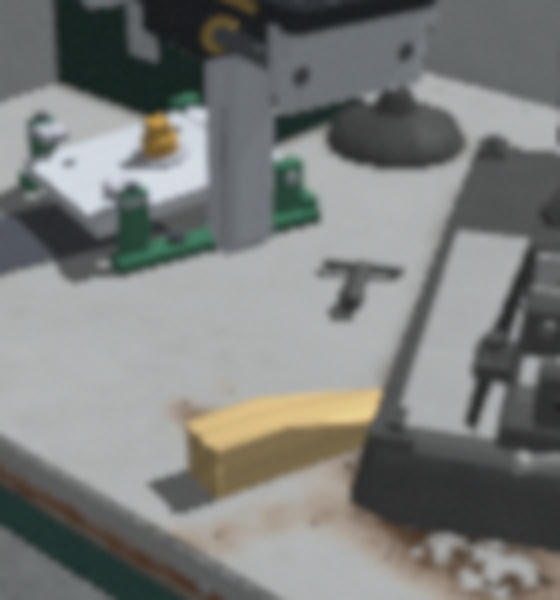

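Run:
```python
from h import *
np.set_printoptions(precision=4,suppress=True)
for n in ("w2","w3"):
    p=pickle.load(open(n+".pkl","rb"));H=np.array(p["hand_eye"])
    q=dict(p);q["T"]=H;C=cloud(q)
    print(H)
    for v in range(215,262,3):
        print(v,[ (u,C[v,u].round(3)) for u in ([265,272,278,370,378] if n=="w2" else [305,312,330,340]) ])
for n in ("scene1",):
    p=pickle.load(open(n+".pkl","rb"));C=cloud(p)
    for v in range(150,190,3): print(v,[(u,C[v,u].round(3)) for u in (325,345)])
```

```text
[[ 0.0003 -0.9614 -0.2753  0.0808]
 [ 1.      0.      0.0009  0.0006]
 [-0.0009 -0.2753  0.9614 -0.2161]
 [ 0.      0.      0.      1.    ]]
215 [(265, array([-0.001, -0.045,  0.004])), (272, array([-0.001, -0.039,  0.002])), (278, array([-0.001, -0.034,  0.003])), (370, array([-0.001,  0.039,  0.004])), (378, array([-0.001,  0.045,  0.003]))]
218 [(265, array([-0.003, -0.045,  0.003])), (272, array([-0.004, -0.039,  0.004])), (278, array([-0.004, -0.035,  0.004])), (370, array([-0.004,  0.039,  0.004])), (378, array([-0.003,  0.045,  0.003]))]
221 [(265, array([-0.006, -0.045,  0.003])), (272, array([-0.006, -0.039,  0.003])), (278, array([-0.006, -0.035,  0.003])), (370, array([ 0.01 ,  0.032, -0.038])), (378, array([-0.006,  0.046,  0.003]))]
224 [(265, array([ 0.01 , -0.036, -0.043])), (272, array([ 0.01 , -0.031, -0.043])), (278, array([ 0.008, -0.028, -0.039])), (370, array([ 0.01 ,  0.031, -0.042])), (378, array([ 0.011,  0.036, -0.044]))]
227 [(265, array([ 0.01 , -0.034, -0.048])), (272, array([ 0.011, -0.03 , -0.049])), (278, array([ 0.008, -0.027, -0.043])), (370, array([ 
[... 5558 characters left out ...]
, array([ 0.428, -0.306,  0.22 ]))]
168 [(325, array([0.72 , 0.006, 0.058])), (345, array([ 0.428, -0.306,  0.215]))]
171 [(325, array([0.72 , 0.006, 0.049])), (345, array([ 0.777, -0.02 ,  0.039]))]
174 [(325, array([0.721, 0.007, 0.039])), (345, array([ 0.777, -0.02 ,  0.03 ]))]
177 [(325, array([0.726, 0.011, 0.028])), (345, array([ 0.775, -0.022,  0.022]))]
180 [(325, array([0.72 , 0.007, 0.021])), (345, array([ 0.781, -0.017,  0.009]))]
183 [(325, array([ 0.675, -0.035,  0.037])), (345, array([ 0.778, -0.02 ,  0.001]))]
186 [(325, array([ 0.655, -0.053,  0.04 ])), (345, array([ 0.76 , -0.035,  0.002]))]
189 [(325, array([ 0.639, -0.067,  0.041])), (345, array([ 0.739, -0.052,  0.004]))]
```

servo_tool(rows=[[-0.001,0,0,0,0,0,0.2],[-0.001,0,0,0,0,0,0.2],[-0.001,0,0,0,0,0,0.2],[-0.001,0,0,0,0,0,0.2],[-0.001,0,-0.02,0,0,0,0.2],[-0.001,0,-0.04,0,0,0,0.2],[-0.001,0,-0.06,0,0,0,0.2],[-0.001,0,-0.08,0,0,0,0.2]])

```text
time_s: 4.43
ee_pos: [0.431, -0.2674, 0.0023]
eef_rot: [-3.141, 0.001, -0.277]
force: [1.2, -0.1, -0.5]
grip_width: 0.0503
```

servo_tool(rows=[[0,0,-0.007,0,0,0,0.2],[0,0,-0.014,0,0,0,0.2],[0,0,-0.02,0,0,0,0.2],[0,0,-0.025,0,0,0,0.2],[0,0,-0.029,0,0,0,0.2],[0,0,-0.032,0,0,0,0.2],[0,0,-0.033,0,0,0,0.2],[0,0,-0.033,0,0,0,0.2]])

```text
time_s: 5.1
ee_pos: [0.431, -0.2675, -0.0307]
eef_rot: [-3.141, 0.001, -0.277]
force: [0.5, -0.2, -1.1]
grip_width: 0.0564
```

Run:
```python
from h import *
o,p=wristpic("w4");print(o["ee_pos"],o["force"])
from station import cams
p=cams.camera("scene");cv2.imwrite("pics/s4.png",cv2.resize(p["image"][150:300,270:410,::-1],None,fx=4,fy=4,interpolation=cv2.INTER_CUBIC))
```

```text
[ 0.43099892 -0.26750279 -0.03068875] [ 0.4906616  -0.17475694 -1.05885183]
```

View pics/s4.png

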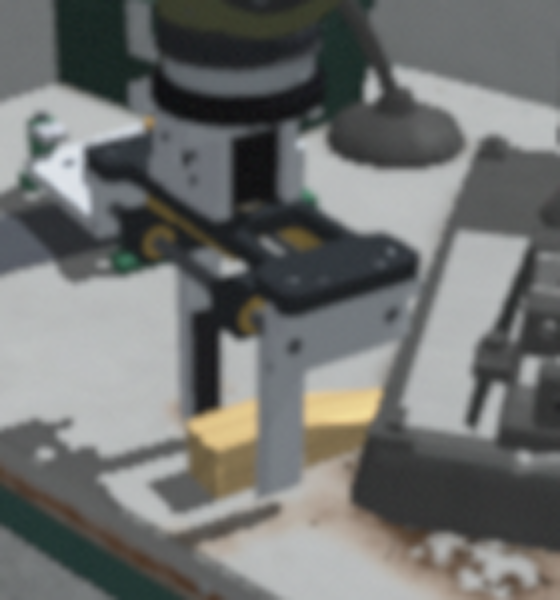

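View pics/w4.png

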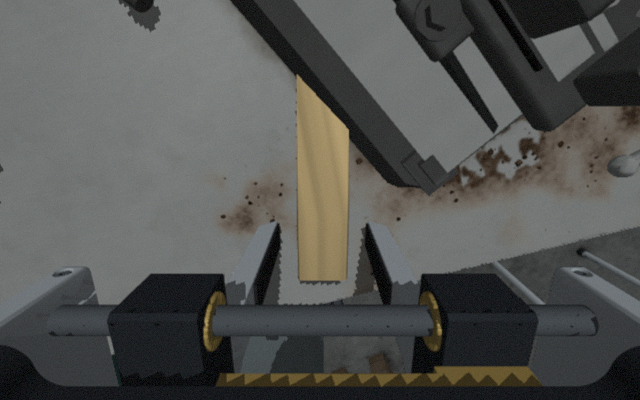

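servo_tool(rows=[[0,0,-0.001,0,0,0,0.2],[0,0,-0.002,0,0,0,0.2],[0,0,-0.003,0,0,0,0.2],[0,0,-0.004,0,0,0,0.2],[0,0,-0.005,0,0,0,0.2],[0,0,-0.005,0,0,0,0.2],[0,0,-0.005,0,0,0,-1],[0,0,-0.005,0,0,0,-1]])

```text
time_s: 5.87
ee_pos: [0.4311, -0.2676, -0.0354]
eef_rot: [-3.142, 0.001, -0.277]
force: [-0.4, -0.3, 1.1]
grip_width: 0.0464
```

servo_tool(rows=[[0,0,0,0,0,0,-1],[0,0,0,0,0,0,-1],[0,0,0,0,0,0,-1],[0,0,0,0,0,0,-1],[0,0,0,0,0,0,-1],[0,0,0,0,0,0,-1],[0,0,0,0,0,0,-1],[0,0,0,0,0,0,-1]], newtons=40)

```text
time_s: 6.53
ee_pos: [0.4312, -0.2676, -0.0354]
eef_rot: [-3.142, 0.001, -0.277]
force: [-0.2, -0.6, 0.1]
grip_width: 0.0299
```

servo_tool(rows=[[0,0,0.005,0,0,0,-1],[-0.005,0.005,0.01,0,0,0,-1],[-0.012,0.015,0.02,0,0,0,-1],[-0.018,0.03,0.04,0,0,0,-1],[-0.018,0.05,0.06,0,0,0,-1],[-0.018,0.08,0.07,0,0,0,-1],[-0.018,0.11,0.07,0,0,0,-1],[-0.018,0.14,0.07,0,0,0,-1]])

```text
time_s: 7.2
ee_pos: [0.4129, -0.1264, 0.0357]
eef_rot: [3.141, -0.001, -0.278]
force: [0.4, 0.6, -1.1]
grip_width: 0.03
```

servo_tool(rows=[[0,0.03,0,0,0,0,-1],[0,0.06,0,0,0,0,-1],[0.0,0.09,0,0,0,0,-1],[0.0,0.12,0,0,0,0,-1],[0.0,0.145,0,0,0,0,-1],[0,0.16,0,0,0,0,-1],[0,0.16,0,0,0,0,-1],[0,0.16,0,0,0,0,-1]])

```text
time_s: 7.87
ee_pos: [0.4126, 0.034, 0.036]
eef_rot: [3.141, -0.001, -0.276]
force: [-0.9, 0.2, -0.7]
grip_width: 0.0299
```

Run:
```python
from h import *
o,p=wristpic("w5");print(o["ee_pos"],o["eef_rot"],o["force"],o["grip_width"])
from station import cams
p=cams.camera("top");pickle.dump(p,open("top5.pkl","wb"));cv2.imwrite("pics/t5.png",p["image"][:,:,::-1])
```

```text
[0.41261265 0.03395207 0.03597466] [ 3.14144544e+00 -1.42898784e-03 -2.75779811e-01] [-0.9230574   0.15331739 -0.73301748] 0.029853799065877172
```

View pics/w5.png

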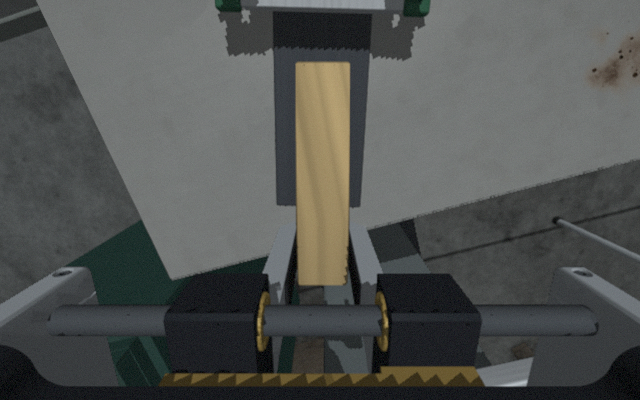

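```bash
cat > strip.py <<'E'
from h import *
import sys
np.set_printoptions(precision=4,suppress=True)
def edges(p,rows,cl,cr,z):
    g=cv2.GaussianBlur(cv2.cvtColor(p["image"],cv2.COLOR_RGB2GRAY).astype(np.float32),(0,0),1.0)
    d=np.gradient(g,axis=1);out=[]
    for lo,hi,s in [(cl[0],cl[1],-1),(cr[0],cr[1],1)]:
        pts=[]
        for v in rows:
            k=lo+np.argmax(s*d[v,lo:hi]); a,b,c=s*d[v,k-1],s*d[v,k],s*d[v,k+1]
            off=.5*(a-c)/(a-2*b+c) if a-2*b+c else 0
            pts.append(atz(p,k+off,v,z)[:2])
        pts=np.array(pts); l=cv2.fitLine(pts.astype(np.float32),cv2.DIST_HUBER,0,1e-4,1e-5)[:,0]
        dd=l[:2]*np.sign(l[0]); out.append((dd,l[2:]))
        n=np.array([-dd[1],dd[0]]);print("resid",np.std((pts-l[2:])@n),"yaw",np.arctan2(dd[1],dd[0]))
    return out
E
python3 - <<'E'
from strip import *
p=pickle.load(open("w5.pkl","rb"))
C=cloud(p);print("strip z",np.median(C[80:200,280:290,2]),np.median(C[80:200,353:360,2]),"bench",np.median(C[80:200,220:265,2]),np.median(C[80:200,375:440,2]))
z=.004
(dl,l),(dr,r)=edges(p,range(80,200,2),(262,290),(354,378),z)
yaw=np.mean([np.arctan2(d[1],d[0]) for d in(dl,dr)]);ax=np.array([np.cos(yaw),np.sin(yaw)]);n=np.array([-ax[1],ax[0]])
sl,sr=l@n,r@n;print("yaw",yaw,"width",sl-sr)
f=atz(p,318,206.5,z)[:2];front=ax*(f@ax)+n*(sl+sr)/2;print("front",front,"lip",front+.15*ax,"orig",front+.21*ax)
# wedge
b=.036+.0354
t1=atz(p,296,62.5,b+.005);t2=atz(p,350.5,62.5,b+.005);print("tip",t1,t2,np.linalg.norm(t1-t2),(t1+t2)/2)
t1=atz(p,297.5,284.5,b+.029);t2=atz(p,348,284.5,b+.029);print("butt",t1,t2,np.linalg.norm(t1-t2),(t1+t2)/2)
e=(atz(p,296,62.5,b+.005)+atz(p,350.5,62.5,b+.005)-atz(p,297.5,284.5,b+.029)-atz(p,348,284.5,b+.029))/2
print("wedge len",np.linalg.norm(e[:2]),"yaw",np.arctan2(e[1],e[0]))
print("lat of tip, butt from axis",((atz(p,296,62.5,b+.005)+atz(p,350.5,62.5,b+.005))/2)[:2]@n-(sl+sr)/2,((t1+t2)/2)[:2]@n-(sl+sr)/2,"grip",p["T"][:2,3])
q=pickle.load(open("top0.pkl","rb"));print("TOP")
(dl,l),(dr,r)=edges(q,range(238,282,1),(225,255),(262,292),z)
print("w",l@n-r@n,"mid",(l@n+r@n)/2,"wrist mid",(sl+sr)/2)
E
```

```text
strip z 0.0011323004653614743 0.00119635368672813 bench -0.0007963330943200342 -0.0005711461510665983
resid 6.563408051019565e-05 yaw -0.29881564
resid 6.677443830172125e-05 yaw -0.30000943
yaw -0.29941255 width 0.07486461
front [0.4099 0.0378] lip [ 0.5532 -0.0064] orig [ 0.6106 -0.0241]
tip [0.5174 0.0186 0.0764] [ 0.5092 -0.0105  0.0764] 0.030186511401968995 [0.5133 0.0041 0.0764]
butt [0.3975 0.0526 0.1004] [0.3894 0.0239 0.1004] 0.02987301912807647 [0.3934 0.0382 0.1004]
wedge len 0.12463872391003375 yaw -0.2777492297026097
lat of tip, butt from axis -0.0017582136106335522 -0.00445809262564234 grip [0.4899 0.0115]
TOP
resid 0.00021333744925418148 yaw -0.2872683
resid 9.045124794537835e-05 yaw -0.30378222
w 0.07620159 mid 0.15870284 wrist mid 0.15705156
```

servo_tool(rows=[[0.004,0,-0.01,0,0,-0.01,-1],[0.008,0,-0.02,0,0,-0.021,-1],[0.012,0,-0.03,0,0,-0.021,-1],[0.0155,-0.0006,-0.04,0,0,-0.021,-1],[0.0155,-0.0006,-0.05,0,0,-0.021,-1],[0.0155,-0.0006,-0.058,0,0,-0.021,-1],[0.0155,-0.0006,-0.06,0,0,-0.021,-1],[0.0155,-0.0006,-0.06,0,0,-0.021,-1]])

```text
time_s: 8.63
ee_pos: [0.4278, 0.0321, -0.0246]
eef_rot: [3.141, -0.0, -0.299]
force: [0.1, -0.3, -1.4]
grip_width: 0.0299
```

Run:
```python
from strip import *
o,p=wristpic("w6");print(o["time_s"],o["ee_pos"],o["eef_rot"],o["force"],o["moment"],o["grip_width"])
from station import cams
q=cams.camera("scene");cv2.imwrite("pics/s6.png",cv2.resize(q["image"][130:260,190:380,::-1],None,fx=4,fy=4,interpolation=cv2.INTER_CUBIC))
```

```text
8.6333 [ 0.4278  0.0321 -0.0246] [ 3.141  -0.0002 -0.2993] [ 0.149  -0.2522 -1.4179] [0.0194 0.0093 0.0213] 0.02993726643456275
```

View pics/w6.png

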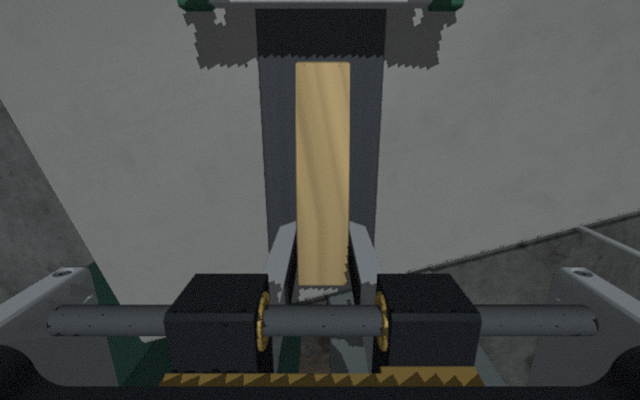

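View pics/s6.png

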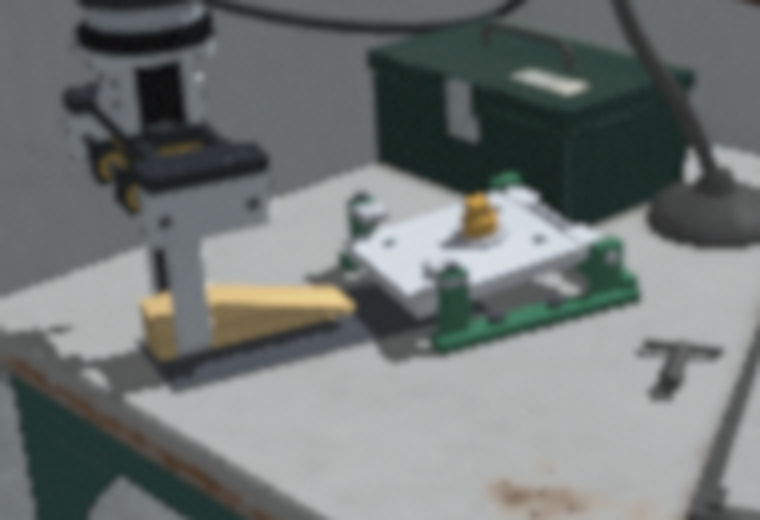

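Run:
```python
from strip import *
p=pickle.load(open("w6.pkl","rb"));z=.002
(dl,l),(dr,r)=edges(p,range(80,200,2),(248,280),(366,392),z)
yaw=np.mean([np.arctan2(d[1],d[0]) for d in(dl,dr)]);ax=np.array([np.cos(yaw),np.sin(yaw)]);n=np.array([-ax[1],ax[0]])
sl,sr=l@n,r@n;print("yaw",yaw,"width",sl-sr)
b=.0108
g=cv2.GaussianBlur(cv2.cvtColor(p["image"],cv2.COLOR_RGB2GRAY).astype(np.float32),(0,0),.8);d=np.gradient(g,axis=1)
for v,h in [(66,.0055),(75,.007),(90,.0095),(250,.029),(270,.029)]:
    a=285+np.argmax(d[v,285:310]);c=338+np.argmin(d[v,338:360]);A=atz(p,a,v,b+h);B=atz(p,c,v,b+h)
    print(v,a,c,np.linalg.norm(A-B),"lat",((A+B)/2)[:2]@n-(sl+sr)/2,"along",((A+B)/2)[:2])
# stops/posts in view for midline: plate front edge ends
C=cloud(p)
print("strip z",np.median(C[80:200,270:285,2]),np.median(C[80:200,358:368,2]),"bench",np.median(C[80:200,200:240,2]),np.median(C[80:200,400:440,2]))
print("plate edge pts",[dep(p,u,v) for u,v in [(280,3),(320,3),(360,3),(320,8)]])
```

```text
resid 7.46928942094372e-05 yaw -0.2987572
resid 6.330464992352116e-05 yaw -0.29928392
yaw -0.29902056 width 0.07522131
66 295 350 0.030451442117963013 lat -0.001187093301064146 along [0.5261 0.0009]
75 295 349 0.029874656292462335 lat -0.000908065271287839 along [0.5216 0.0025]
90 295 349 0.02983566000607439 lat -0.0009045262541137467 along [0.514  0.0049]
250 297 348 0.029099362825972395 lat -0.0011573917904361963 along [0.4303 0.0304]
270 297 347 0.02913249255603002 lat -0.0008696633566852296 along [0.4181 0.0345]
strip z 0.0011795758454797994 0.0012351190470195894 bench -0.0007713808414662876 -0.000537274062430329
plate edge pts [array([0.5582, 0.0128, 0.0279]), array([ 0.5528, -0.006 ,  0.0265]), array([ 0.5468, -0.0248,  0.0273]), array([ 0.553 , -0.006 ,  0.0186])]
```

servo_tool(rows=[[0.0003,0.001,-0.002,0,0,0,-1],[0.0003,0.001,-0.003,0,0,0,-1],[0.0003,0.001,-0.004,0,0,0,-1],[0.0003,0.001,-0.005,0,0,0,-1],[0.0003,0.001,-0.006,0,0,0,-1],[0.0003,0.001,-0.007,0,0,0,-1],[0.0003,0.001,-0.0075,0,0,0,-1],[0.0003,0.001,-0.0075,0,0,0,-1]])

```text
time_s: 9.4
ee_pos: [0.4286, 0.0333, -0.0315]
eef_rot: [3.141, -0.001, -0.299]
force: [-0.0, 0.0, -0.2]
grip_width: 0.0295
```

servo_tool(rows=[[0,0,-0.0002,0,0,0,-1],[0,0,-0.0004,0,0,0,-1],[0,0,-0.0006,0,0,0,-1],[0,0,-0.0006,0,0,0,-1],[0,0,-0.0006,0,0,0,-1],[0,0,-0.0006,0,0,0,-1],[0,0,-0.0006,0,0,0,-1],[0,0,-0.0006,0,0,0,-1]])

```text
time_s: 10.07
ee_pos: [0.4286, 0.0333, -0.032]
eef_rot: [3.141, -0.001, -0.299]
force: [-0.3, -0.3, -0.9]
grip_width: 0.0299
```

servo_tool(rows=[[0,0,-0.0002,0,0,0,-1],[0,0,-0.0004,0,0,0,-1],[0,0,-0.0006,0,0,0,-1],[0,0,-0.0006,0,0,0,-1],[0,0,-0.0006,0,0,0,-1],[0,0,-0.0006,0,0,0,-1],[0,0,-0.0006,0,0,0,-1],[0,0,-0.0006,0,0,0,-1]])

```text
time_s: 10.73
ee_pos: [0.4286, 0.0333, -0.0326]
eef_rot: [3.141, -0.001, -0.299]
force: [-0.2, -1.1, -0.9]
grip_width: 0.0294
```

servo_tool(rows=[[0,0,-0.0002,0,0,0,-1],[0,0,-0.0004,0,0,0,-1],[0,0,-0.0005,0,0,0,-1],[0,0,-0.0005,0,0,0,-1],[0,0,-0.0005,0,0,0,-1],[0,0,-0.0005,0,0,0,-1],[0,0,-0.0005,0,0,0,-1],[0,0,-0.0005,0,0,0,-1]])

```text
time_s: 11.4
ee_pos: [0.4286, 0.0333, -0.0331]
eef_rot: [3.141, -0.001, -0.299]
force: [0.2, -0.4, -1.0]
grip_width: 0.0295
```

servo_tool(rows=[[0,0,-0.0002,0,0,0,-1],[0,0,-0.0004,0,0,0,-1],[0,0,-0.0005,0,0,0,-1],[0,0,-0.0005,0,0,0,-1],[0,0,-0.0005,0,0,0,-1],[0,0,-0.0005,0,0,0,-1],[0,0,-0.0005,0,0,0,-1],[0,0,-0.0005,0,0,0,-1]])

```text
time_s: 12.07
ee_pos: [0.4287, 0.0333, -0.0334]
eef_rot: [3.141, -0.002, -0.299]
force: [-2.1, -0.9, 6.0]
grip_width: 0.0295
```

servo_tool(rows=[[0,0,0.0002,0,0,0,-1],[0.0086,-0.0027,0.0003,0,0,0,-1],[0.0172,-0.0053,0.0003,0,0,0,-1],[0.0258,-0.008,0.0003,0,0,0,-1],[0.0344,-0.0106,0.0003,0,0,0,-1],[0.043,-0.0133,0.0003,0,0,0,-1],[0.043,-0.0133,0.0003,0,0,0,-1],[0.043,-0.0133,0.0003,0,0,0,-1]])

```text
time_s: 12.73
ee_pos: [0.4719, 0.0198, -0.0334]
eef_rot: [3.141, -0.001, -0.299]
force: [0.5, 0.1, 0.1]
grip_width: 0.0294
```

Run:
```python
from strip import *
o,p=wristpic("w7");print(o["time_s"],o["ee_pos"],o["eef_rot"],o["force"],o["moment"],o["grip_width"])
```

```text
12.7333 [ 0.4719  0.0198 -0.0334] [ 3.1414 -0.0013 -0.2993] [0.4982 0.1124 0.0773] [ 0.0616 -0.0458 -0.0243] 0.029448244926609718
```

View pics/w7.png

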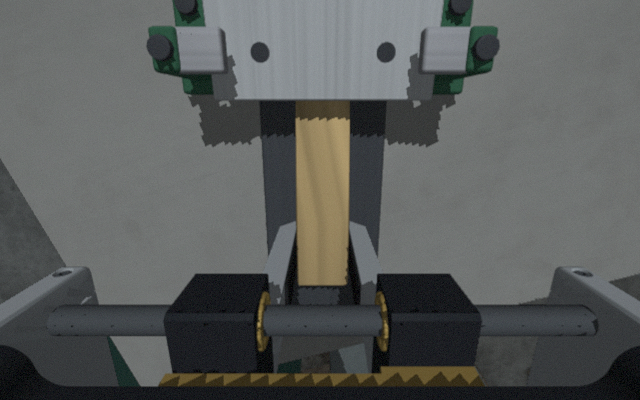

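servo_tool(rows=[[0.002,-0.0006,0,0,0,0,-1],[0.005,-0.0015,0,0,0,0,-1],[0.008,-0.0025,0,0,0,0,-1],[0.011,-0.0034,0,0,0,0,-1],[0.0143,-0.0044,0,0,0,0,-1],[0.0172,-0.0053,0,0,0,0,-1],[0.0191,-0.0059,0,0,0,0,-1],[0.0191,-0.0059,0,0,0,0,-1]])

```text
time_s: 13.45
ee_pos: [0.4907, 0.014, -0.0334]
eef_rot: [3.141, -0.001, -0.299]
force: [-1.6, -0.4, 0.1]
grip_width: 0.0297
```

```bash
cat > st.py <<'E'
from station import ctrl
import numpy as np
o=ctrl.get_obs();ax=np.array([.9556,-.2946]);n=np.array([.2946,.9556])
print("t %.2f"%o["time_s"],o["ee_pos"].round(5),o["eef_rot"].round(4),"F along %.2f lat %.2f z %.2f"%(o["force"][:2]@ax,o["force"][:2]@n,o["force"][2]),"M",o["moment"].round(3),"lat %.5f along %.5f"%(o["ee_pos"][:2]@n,o["ee_pos"][:2]@ax))
E
python3 st.py
```

```text
t 13.45 [ 0.49073  0.01398 -0.03344] [ 3.1412e+00 -7.0000e-04 -2.9920e-01] F along -1.46 lat -0.82 z 0.06 M [ 0.134  0.289 -0.01 ] lat 0.15793 along 0.46482
```

servo_tool(rows=[[0.0019,-0.0006,0,0,0,0,-1],[0.0038,-0.0012,0,0,0,0,-1],[0.0057,-0.0018,0,0,0,0,-1],[0.0076,-0.0024,0,0,0,0,-1],[0.0096,-0.0029,0,0,0,0,-1],[0.0115,-0.0035,0,0,0,0,-1],[0.0115,-0.0035,0,0,0,0,-1],[0.0115,-0.0035,0,0,0,0,-1]])

```text
time_s: 14.12
ee_pos: [0.5023, 0.0105, -0.0334]
eef_rot: [3.141, -0.001, -0.299]
force: [-2.0, -0.4, 1.1]
grip_width: 0.0294
```

```bash
python3 st.py
```

```text
t 14.12 [ 0.50229  0.01048 -0.03343] [ 3.1413e+00 -1.0000e-03 -2.9920e-01] F along -1.81 lat -0.98 z 1.07 M [0.199 0.391 0.   ] lat 0.15799 along 0.47690
```

Lifting nicely; continue.

servo_tool(rows=[[0.0019,-0.0006,0,0,0,0,-1],[0.0038,-0.0012,0,0,0,0,-1],[0.0057,-0.0018,0,0,0,0,-1],[0.0076,-0.0024,0,0,0,0,-1],[0.0096,-0.0029,0,0,0,0,-1],[0.0096,-0.0029,0,0,0,0,-1],[0.0096,-0.0029,0,0,0,0,-1],[0.0096,-0.0029,0,0,0,0,-1]])

```text
time_s: 14.78
ee_pos: [0.5123, 0.0075, -0.0334]
eef_rot: [3.141, -0.002, -0.299]
force: [0.6, -0.3, -0.1]
grip_width: 0.0298
```

Run:
```python
import runpy;runpy.run_path("st.py")
from h import *
o,p=wristpic("w8")
from station import cams
q=cams.camera("scene");cv2.imwrite("pics/s8.png",cv2.resize(q["image"][130:260,190:380,::-1],None,fx=4,fy=4,interpolation=cv2.INTER_CUBIC))
np.set_printoptions(precision=4,suppress=True)
C=cloud(p)
for v in (110,120,130,140): print(v,C[v,270],C[v,375])
```

```text
t 14.78 [ 0.51226  0.00747 -0.03342] [ 3.1414e+00 -1.9000e-03 -2.9930e-01] F along 0.67 lat -0.14 z -0.13 M [ 0.095  0.03  -0.018] lat 0.15805 along 0.48731
110 [0.5957 0.0071 0.037 ] [ 0.5808 -0.041   0.0364]
120 [0.5913 0.0087 0.0372] [ 0.5764 -0.0397  0.0376]
130 [0.5868 0.0107 0.0352] [ 0.5717 -0.0387  0.0364]
140 [0.5823 0.012  0.0368] [ 0.5669 -0.0375  0.036 ]
```

View pics/w8.png

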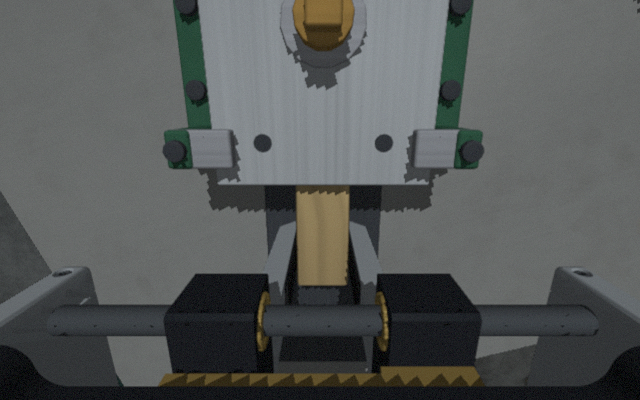

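View pics/s8.png

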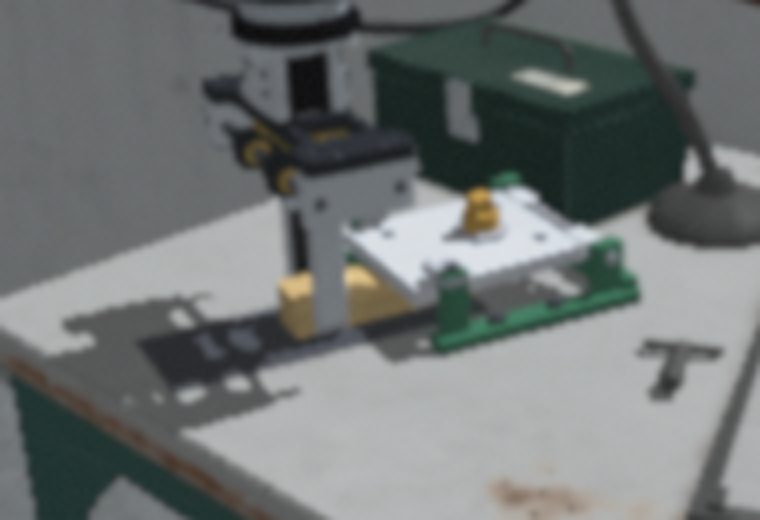

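servo_tool(rows=[[0.0007,-0.0002,0,0,0,0,-1],[0.0014,-0.0004,0,0,0,0,-1],[0.0021,-0.0006,0,0,0,0,-1],[0.0028,-0.0009,0,0,0,0,-1],[0.0035,-0.0011,0,0,0,0,-1],[0.0042,-0.0013,0,0,0,0,-1],[0.0049,-0.0015,0,0,0,0,-1],[0.0056,-0.0017,0,0,0,0,-1]])

```text
time_s: 15.55
ee_pos: [0.5178, 0.0058, -0.0334]
eef_rot: [3.141, -0.002, -0.299]
force: [-5.1, 2.7, 3.3]
grip_width: 0.0299
```

```bash
python3 st.py
```

```text
t 15.55 [ 0.51784  0.00578 -0.03342] [ 3.1414e+00 -1.7000e-03 -2.9930e-01] F along -5.62 lat 1.08 z 3.26 M [0.384 1.081 0.073] lat 0.15808 along 0.49314
```

servo_tool(rows=[[0,0,0.0002,0,0,0,-1],[0,0,0.0002,0,0,0,0.1],[0,0,0.0002,0,0,0,0.1],[0,0,0.0002,0,0,0,0.1],[0,0,0.001,0,0,0,0.1],[0,0,0.01,0,0,0,0.1],[0,0,0.025,0,0,0,0.1],[0,0,0.04,0,0,0,0.1]])

```text
time_s: 16.22
ee_pos: [0.5178, 0.0058, 0.0075]
eef_rot: [3.141, -0.001, -0.299]
force: [-0.2, 0.2, 0.4]
grip_width: 0.0517
```

servo_tool(rows=[[-0.01,0.003,0.004,0,0,0,0.1],[-0.02,0.006,0.004,0,0,0,0.1],[-0.03,0.009,0.004,0,0,0,-1],[-0.04,0.0123,0.004,0,0,0,-1],[-0.043,0.0132,0.004,0,0,0,-1],[-0.043,0.0132,0.004,0,0,0,-1],[-0.043,0.0132,0.004,0,0,0,-1],[-0.043,0.0132,0.004,0,0,0,-1]], newtons=20)

```text
time_s: 16.88
ee_pos: [0.4754, 0.0188, 0.0118]
eef_rot: [3.141, -0.002, -0.299]
force: [0.0, -0.2, -0.6]
grip_width: 0.015
```

Run:
```python
import runpy;runpy.run_path("st.py")
from h import *
o,p=wristpic("w9");print(o["grip_width"])
```

```text
t 16.88 [0.47539 0.0188  0.01176] [ 3.1414e+00 -2.0000e-03 -2.9930e-01] F along 0.09 lat -0.17 z -0.60 M [0.026 0.032 0.012] lat 0.15802 along 0.44874
0.015039065395591102
```

View pics/w9.png

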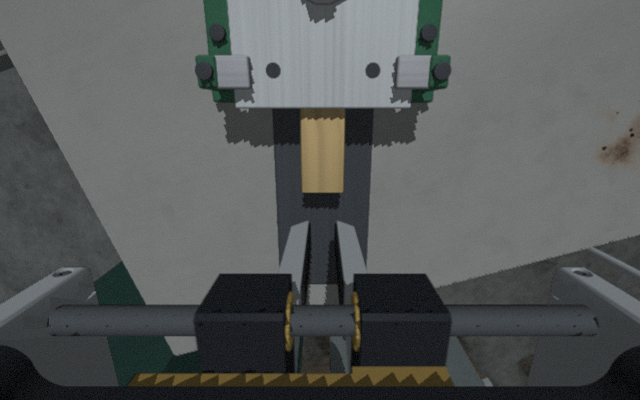

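servo_tool(rows=[[0,0,-0.005,0,0,0,-1],[0,0,-0.012,0,0,0,-1],[0,0,-0.02,0,0,0,-1],[0,0,-0.028,0,0,0,-1],[0,0,-0.036,0,0,0,-1],[0,0,-0.04,0,0,0,-1],[0,0,-0.042,0,0,0,-1],[0,0,-0.042,0,0,0,-1]])

```text
time_s: 17.6
ee_pos: [0.475, 0.0188, -0.0309]
eef_rot: [3.141, -0.001, -0.299]
force: [0.5, 0.1, 0.3]
grip_width: 0.0003
```

servo_tool(rows=[[0.0015,-0.0005,0,0,0,0,-1],[0.003,-0.0009,0,0,0,0,-1],[0.0045,-0.0014,0,0,0,0,-1],[0.006,-0.0018,0,0,0,0,-1],[0.0075,-0.0023,0,0,0,0,-1],[0.009,-0.0028,0,0,0,0,-1],[0.01,-0.0031,0,0,0,0,-1],[0.0105,-0.0032,0,0,0,0,-1]])

```text
time_s: 18.27
ee_pos: [0.4857, 0.0156, -0.0309]
eef_rot: [3.141, -0.001, -0.299]
force: [0.5, -0.7, -0.6]
grip_width: 0.0002
```

Run:
```python
import runpy;runpy.run_path("st.py")
from h import *
o,p=wristpic("w10");print(o["grip_width"])
```

```text
t 18.27 [ 0.4857   0.01557 -0.03088] [ 3.1412e+00 -1.0000e-03 -2.9940e-01] F along 0.69 lat -0.47 z -0.62 M [0.075 0.019 0.014] lat 0.15796 along 0.45955
0.0001944003292270734
```

View pics/w10.png

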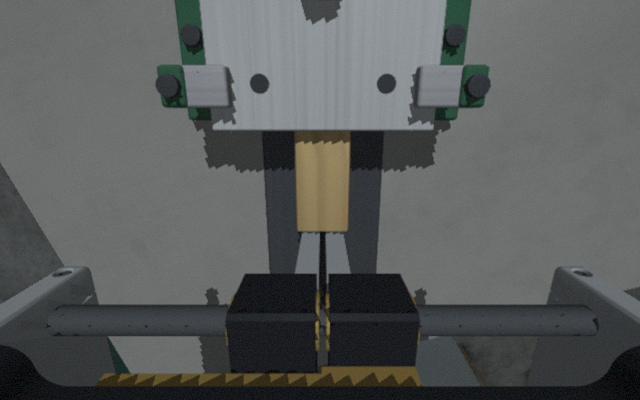

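servo_tool(rows=[[0.0007,-0.0002,0,0,0,0,-1],[0.0014,-0.0004,0,0,0,0,-1],[0.0021,-0.0006,0,0,0,0,-1],[0.0028,-0.0009,0,0,0,0,-1],[0.0035,-0.0011,0,0,0,0,-1],[0.0042,-0.0013,0,0,0,0,-1],[0.0049,-0.0015,0,0,0,0,-1],[0.0056,-0.0017,0,0,0,0,-1]])

```text
time_s: 18.98
ee_pos: [0.4909, 0.014, -0.031]
eef_rot: [3.141, -0.0, -0.299]
force: [-3.7, 1.5, 1.3]
grip_width: 0.0004
```

```bash
python3 st.py
```

```text
t 18.98 [ 0.49088  0.01395 -0.03104] [ 3.1409 -0.     -0.2993] F along -3.98 lat 0.33 z 1.28 M [ 0.279  0.751 -0.035] lat 0.15795 along 0.46497
```

servo_tool(rows=[[0.0003,-0.0001,0,0,0,0,-1],[0.0006,-0.0002,0,0,0,0,-1],[0.0009,-0.0003,0,0,0,0,-1],[0.0012,-0.0004,0,0,0,0,-1],[0.0014,-0.0004,0,0,0,0,-1],[0.0017,-0.0005,0,0,0,0,-1],[0.002,-0.0006,0,0,0,0,-1],[0.0023,-0.0007,0,0,0,0,-1]])

```text
time_s: 19.65
ee_pos: [0.4932, 0.0132, -0.0311]
eef_rot: [3.141, -0.0, -0.299]
force: [-3.3, 1.3, 0.1]
grip_width: 0.0006
```

```bash
python3 st.py
```

```text
t 19.65 [ 0.49323  0.01321 -0.03108] [ 3.141  -0.     -0.2994] F along -3.58 lat 0.30 z 0.10 M [ 0.274  0.697 -0.005] lat 0.15793 along 0.46744
```

servo_tool(rows=[[0.0002,-0.0001,0,0,0,0,-1],[0.0004,-0.0001,0,0,0,0,-1],[0.0005,-0.0002,0,0,0,0,-1],[0.0007,-0.0002,0,0,0,0,-1],[0.0009,-0.0003,0,0,0,0,-1],[0.0011,-0.0003,0,0,0,0,-1],[0.0012,-0.0004,0,0,0,0,-1],[0.0014,-0.0004,0,0,0,0,-1]])

```text
time_s: 20.32
ee_pos: [0.4946, 0.0128, -0.0311]
eef_rot: [3.141, 0.0, -0.299]
force: [-2.9, 1.7, 0.6]
grip_width: 0.0005
```

```bash
python3 st.py
```

```text
t 20.32 [ 0.49458  0.01279 -0.0311 ] [ 3.1409e+00  1.0000e-04 -2.9940e-01] F along -3.29 lat 0.73 z 0.62 M [ 0.245  0.659 -0.024] lat 0.15792 along 0.46886
```

servo_tool(rows=[[0.0001,0,0,0,0,0,-1],[0.0003,-0.0001,0,0,0,0,-1],[0.0004,-0.0001,0,0,0,0,-1],[0.0005,-0.0002,0,0,0,0,-1],[0.0006,-0.0002,0,0,0,0,-1],[0.0008,-0.0002,0,0,0,0,-1],[0.0009,-0.0003,0,0,0,0,-1],[0.001,-0.0003,0,0,0,0,-1]])

```text
time_s: 20.98
ee_pos: [0.4956, 0.0125, -0.0311]
eef_rot: [3.141, 0.0, -0.299]
force: [-4.7, 1.3, 1.8]
grip_width: 0.0004
```

```bash
python3 st.py
```

```text
t 20.98 [ 0.49557  0.01252 -0.03106] [ 3.1409e+00  1.0000e-04 -2.9940e-01] F along -4.83 lat -0.13 z 1.83 M [ 0.219  0.876 -0.061] lat 0.15796 along 0.46988
```

servo_tool(rows=[[0.0001,0,0,0,0,0,-1],[0.0002,-0.0001,0,0,0,0,-1],[0.0003,-0.0001,0,0,0,0,-1],[0.0004,-0.0001,0,0,0,0,-1],[0.0005,-0.0001,0,0,0,0,-1],[0.0006,-0.0002,0,0,0,0,-1],[0.0006,-0.0002,0,0,0,0,-1],[0.0007,-0.0002,0,0,0,0,-1]])

```text
time_s: 21.65
ee_pos: [0.4957, 0.0124, -0.0311]
eef_rot: [3.141, 0.001, -0.299]
force: [-7.9, 1.8, 5.1]
grip_width: 0.0004
```

Run:
```python
import runpy;runpy.run_path("st.py")
from h import *
o,p=wristpic("w11")
np.set_printoptions(precision=4,suppress=True)
C=cloud(p);v=[r for r in (60,80,100,120)]
for r in v: print(r,C[r,285:300].mean(0),C[r,350:365].mean(0))
```

```text
t 21.65 [ 0.49573  0.01244 -0.03108] [ 3.1407e+00  1.4000e-03 -2.9940e-01] F along -8.10 lat -0.61 z 5.13 M [ 0.417  1.491 -0.034] lat 0.15793 along 0.47006
60 [ 0.5971 -0.0051  0.0392] [ 0.5884 -0.0335  0.0394]
80 [ 0.589  -0.0023  0.0392] [ 0.5801 -0.0313  0.0391]
100 [0.5806 0.0005 0.0394] [ 0.5717 -0.0276  0.0489]
120 [0.5719 0.0035 0.0393] [ 0.5626 -0.0265  0.0395]
```

View pics/w11.png

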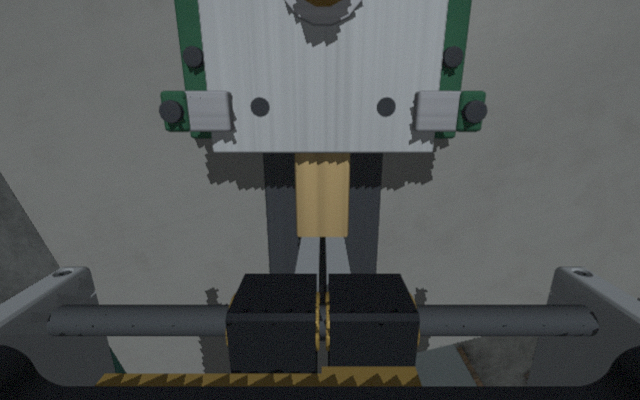

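servo_tool(rows=[[0.0002,-0.0001,0.0001,0,0,0,-1],[0.0003,-0.0001,0.0002,0,0,0,-1],[0.0004,-0.0001,0.0003,0,0,0,-1],[0.0005,-0.0002,0.0003,0,0,0,-1],[0.0006,-0.0002,0.0003,0,0,0,-1],[0.0007,-0.0002,0.0003,0,0,0,-1],[0.0007,-0.0002,0.0003,0,0,0,-1],[0.0007,-0.0002,0.0003,0,0,0,-1]])

```text
time_s: 22.37
ee_pos: [0.4957, 0.0124, -0.0311]
eef_rot: [3.14, 0.003, -0.299]
force: [-7.6, 2.1, 1.8]
grip_width: 0.0007
```

```bash
python3 st.py
```

```text
t 22.37 [ 0.49569  0.01241 -0.03108] [ 3.1404e+00  3.1000e-03 -2.9930e-01] F along -7.87 lat -0.24 z 1.83 M [ 0.463  1.282 -0.01 ] lat 0.15789 along 0.47003
```

servo_tool(rows=[[0.0003,-0.0001,0.0001,0,-0.001,0,-1],[0.0005,-0.0002,0.0002,0,-0.002,0,-1],[0.0006,-0.0002,0.0002,0,-0.003,0,-1],[0.0007,-0.0002,0.0002,0,-0.003,0,-1],[0.0008,-0.0003,0.0002,0,-0.003,0,-1],[0.0009,-0.0003,0.0002,0,-0.003,0,-1],[0.0009,-0.0003,0.0002,0,-0.003,0,-1],[0.0009,-0.0003,0.0002,0,-0.003,0,-1]])

```text
time_s: 23.03
ee_pos: [0.4958, 0.0123, -0.0311]
eef_rot: [3.141, 0.002, -0.299]
force: [-8.0, 3.3, 3.4]
grip_width: 0.0004
```

```bash
python3 st.py
```

```text
t 23.03 [ 0.4958   0.01233 -0.03106] [ 3.1411e+00  2.0000e-03 -2.9930e-01] F along -8.63 lat 0.83 z 3.36 M [ 0.619  1.54  -0.033] lat 0.15785 along 0.47016
```

servo_tool(rows=[[0.0004,-0.0001,0.0001,0,-0.001,0,-1],[0.0007,-0.0002,0.0002,0,-0.002,0,-1],[0.0009,-0.0003,0.0003,0,-0.002,0,-1],[0.001,-0.0003,0.0003,0,-0.002,0,-1],[0.0011,-0.0003,0.0003,0,-0.002,0,-1],[0.0012,-0.0004,0.0003,0,-0.002,0,-1],[0.0012,-0.0004,0.0003,0,-0.002,0,-1],[0.0012,-0.0004,0.0003,0,-0.002,0,-1]])

```text
time_s: 23.7
ee_pos: [0.4959, 0.0123, -0.0311]
eef_rot: [3.141, 0.003, -0.299]
force: [-10.2, 4.2, 3.6]
grip_width: 0.0001
```

```bash
python3 st.py
```

```text
t 23.70 [ 0.4959   0.01226 -0.03108] [ 3.1414e+00  2.6000e-03 -2.9920e-01] F along -10.96 lat 1.05 z 3.57 M [0.71  1.808 0.022] lat 0.15781 along 0.47027
```

servo_tool(rows=[[0.0005,-0.0001,0.0001,0,-0.001,0,-1],[0.0008,-0.0002,0.0003,0,-0.002,0,-1],[0.001,-0.0002,0.0004,0,-0.002,0,-1],[0.0011,-0.0003,0.0004,0,-0.002,0,-1],[0.0012,-0.0003,0.0004,0,-0.002,0,-1],[0.0013,-0.0003,0.0004,0,-0.002,0,-1],[0.0014,-0.0003,0.0004,0,-0.002,0,-1],[0.0014,-0.0003,0.0004,0,-0.002,0,-1]])

```text
time_s: 24.37
ee_pos: [0.4959, 0.0123, -0.0311]
eef_rot: [3.141, 0.004, -0.299]
force: [-11.9, 3.5, 4.8]
grip_width: 0.0002
```

```bash
python3 st.py
```

```text
t 24.37 [ 0.49589  0.01227 -0.03106] [ 3.1414  0.0039 -0.2991] F along -12.36 lat -0.19 z 4.84 M [0.699 2.028 0.008] lat 0.15781 along 0.47026
```

servo_tool(rows=[[0.0007,-0.0002,0.0003,0,-0.001,0,-1],[0.001,-0.0003,0.0006,0,-0.002,0,-1],[0.0012,-0.0003,0.0008,0,-0.002,0,-1],[0.0013,-0.0003,0.0008,0,-0.002,0,-1],[0.0014,-0.0004,0.0008,0,-0.002,0,-1],[0.0015,-0.0004,0.0008,0,-0.002,0,-1],[0.0015,-0.0004,0.0008,0,-0.002,0,-1],[0.0015,-0.0004,0.0008,0,-0.002,0,-1]])

```text
time_s: 25.03
ee_pos: [0.4958, 0.0122, -0.031]
eef_rot: [3.141, 0.005, -0.299]
force: [-9.5, 3.3, -0.6]
grip_width: 0.0003
```

```bash
python3 st.py
```

```text
t 25.03 [ 0.49584  0.01223 -0.03102] [ 3.1414  0.0055 -0.2989] F along -10.03 lat 0.34 z -0.60 M [0.729 1.702 0.028] lat 0.15776 along 0.47022
```

servo_tool(rows=[[0.0008,-0.0002,0.0002,0,-0.001,0,-1],[0.0012,-0.0003,0.0004,0,-0.002,0,-1],[0.0014,-0.0004,0.0006,0,-0.003,0,-1],[0.0015,-0.0004,0.0006,0,-0.003,0,-1],[0.0016,-0.0004,0.0006,0,-0.003,0,-1],[0.0017,-0.0005,0.0006,0,-0.003,0,-1],[0.0018,-0.0005,0.0006,0,-0.003,0,-1],[0.0018,-0.0005,0.0006,0,-0.003,0,-1]])

```text
time_s: 25.7
ee_pos: [0.4958, 0.0121, -0.0311]
eef_rot: [-3.142, 0.007, -0.299]
force: [-11.9, 5.6, 1.9]
grip_width: 0.0002
```

```bash
python3 st.py
```

```text
t 25.70 [ 0.49582  0.01214 -0.03111] [-3.1415  0.0067 -0.2988] F along -13.03 lat 1.88 z 1.93 M [0.843 2.122 0.029] lat 0.15766 along 0.47023
```

servo_tool(rows=[[-0.001,0.0003,0.0003,0,0,0,-1],[-0.003,0.0009,0.0003,0,-0.002,0,-1],[-0.006,0.0018,0.0003,0,-0.004,0,-1],[-0.012,0.0037,0.0003,0,-0.006,0,-1],[-0.02,0.006,0.001,0,-0.006,0,-1],[-0.03,0.009,0.002,0,-0.006,0,-1],[-0.04,0.012,0.01,0,-0.006,0,-1],[-0.045,0.0135,0.03,0,-0.006,0,-1]])

```text
time_s: 26.37
ee_pos: [0.4479, 0.026, -0.0025]
eef_rot: [-3.141, 0.005, -0.299]
force: [-0.4, 0.4, 0.6]
grip_width: 0.0008
```

servo_tool(rows=[[0,0,0.02,0,0,0,-1],[0,0,0.04,0,0,0,-1],[0,0,0.06,0,0,0,-1],[0,0,0.08,0,0,0,-1],[0,0,0.1,0,0,0,-1],[0,0,0.12,0,0,0,-1],[0,0,0.12,0,0,0,-1],[0,0,0.12,0,0,0,-1]])

```text
time_s: 27.03
ee_pos: [0.4479, 0.0261, 0.118]
eef_rot: [-3.14, 0.003, -0.299]
force: [-0.6, 0.5, -0.1]
grip_width: 0.0005
```

Run:
```python
import runpy;runpy.run_path("st.py")
from h import *
from station import cams
np.set_printoptions(precision=4,suppress=True)
o,p=wristpic("w12")
q=cams.camera("scene");cv2.imwrite("pics/s12.png",cv2.resize(q["image"][130:260,190:380,::-1],None,fx=4,fy=4,interpolation=cv2.INTER_CUBIC))
C=cloud(p)
ax=np.array([.9556,-.2946]);n=np.array([.2946,.9556]);O=np.array([.6106,-.0241])
X=(C[...,:2]-O)@ax;Y=(C[...,:2]-O)@n;Z=C[...,2]
m=(X>-.055)&(X<.04)&(abs(Y)<.035)&~((abs(Y)<.025)&(abs(X)<.03))&(Z>.025)&(Z<.055)
A=np.c_[X[m],Y[m],np.ones(m.sum())];s=np.linalg.lstsq(A,Z[m],rcond=None)[0];print("plate plane slopes",s,m.sum())
b=(X<-.09)&(X>-.2)&(abs(Y)>.06)&(abs(Y)<.1)&(abs(Z)<.01)
A=np.c_[X[b],Y[b],np.ones(b.sum())];s=np.linalg.lstsq(A,Z[b],rcond=None)[0];print("bench plane",s,b.sum())
```

```text
t 27.03 [0.4479  0.02614 0.11797] [-3.1403e+00  2.9000e-03 -2.9850e-01] F along -0.75 lat 0.28 z -0.12 M [-0.011 -0.017 -0.031] lat 0.15693 along 0.42031
plate plane slopes [-0.0004 -0.0011  0.0395] 3158
bench plane [ 0.0016 -0.0014 -0.0006] 6595
```

View pics/w12.png

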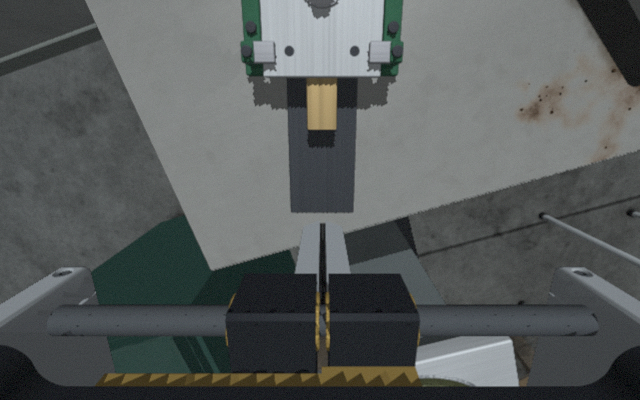

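View pics/s12.png

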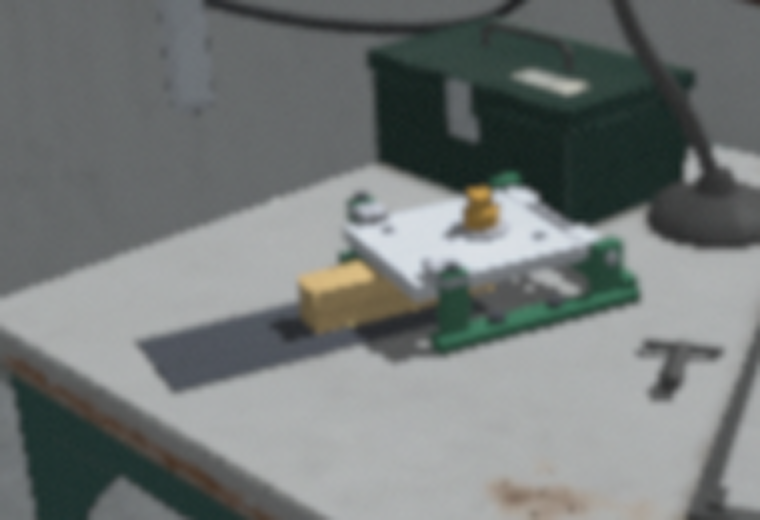

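```bash
python3 -c "
from station import hand_in
print(hand_in())"
```

```text
the job is handed in; nothing more can be done
None
```

The wedge is jammed under the plate's free edge, the plate is level, and the job was handed in at about 27 s of the 54 s allowed. `hand_in()` gave no verdict.

**What I did:** I gripped the wedge at its butt and laid it flat on the packing strip, whose top I felt at about 2 mm above the bench. Holding it square to the edge and on the middle line, I pushed it in until the plate had nearly risen. I then let go and finished by pushing on the butt with closed fingers. The force climbed steeply at the stops. The last push read 13.0 N along the wedge with about 2 N bearing down. The readings, taken once at the end of each move, never passed that.

**Last checks, with the gripper backed off and raised clear:**
- **Plate:** the depth image shows it level to about 0.002 rad relative to the bench, with its top at about 39.5 mm (40 mm expected, and the bench itself read -0.6 mm).
- **Wedge:** it stayed where it was pushed, about 1 mm or less off the plate's middle line and square to the edge.

**What failed or disagreed:**
- **Fingertip position:** the fingers end about 42 mm short of the reported TCP, so my first grasp closed above the wedge without touching it. I measured the offset from wrist depth, allowed for it, and the second grasp held at 30 mm.
- **Bearing down:** an earlier 12.4 N push also bore down on the wedge with about 5 N, so I repeated it with less.
- **Tool tilt:** the tool tilted by up to about 0.007 rad during the hard pushes.

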